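# Weigh a batch of desiccant canisters and tip it out

## Robot

A 7-joint arm with a two-finger parallel gripper is mounted at the origin on the work surface. World frame = base frame: x ahead of the robot, y to its left, z up, the work surface at z = 0. Lengths are in m, angles in rad, forces in N, time in s.
With the tool pointing down it reaches from about 0.425 to 0.925 m from the base axis. Payload 6.8 kg.
Tool frame: the origin (TCP) lies on the mounting face of the last link; the fingertips stand 173 mm ahead of it and the grasp point (between the pads) lies 155 mm ahead of it (grip_point_offset is the distance from the TCP to the grasp point, in m); x points along the fingers, z is the direction in which the jaws open and shut, and the axes are right-handed (so a half turn about x gives the same grasp; the last joint's range is limited). The gripper opens to 85 mm and grips with 20 to 120 N. Pads are 22 mm wide; open, the fingers measure 114 mm over their backs; the gripper's body (76 mm by 85 mm) begins 54 mm behind the grasp point. The pads swing forward as they close: fully open they stand 13 mm farther back than shut.
Start: joints at [-1.212, 0.477, 0.022, 1.555, -0.011, 1.109, -0.083], TCP at [0.304, 0.603, 0.405] pointing down, gripper open.
Joint ranges: [-2.96, 2.96], [-0.34, 2.1], [-1.41, 1.46], [0.24, 2.44], [-1.37, 4.51], [0.17, 1.92], [-2.96, 2.96]. Speed limits (rad/s): [2.39, 2.39, 3.14, 3.14, 3.14, 3.14, 3.14].

## Interface

Orientations are given as a rotation vector (axis times angle).
In Python, from bench import * gives the robot as it stands. The module is installed in compiled form; this text tells all that it offers.
- The arm moves only by the tool servo_tool, never from a script. Its argument "motion" is a list of rows, each a list of 5 numbers: the shift along the tool's x, y, z in m, then the turn about the tool's x in degrees, then the gripper command: -1 is fully open, 1 is shut, values between are in proportion. In form: [[dx, dy, dz, turn, fingers], ...]. A call has 1 to 8 rows; each row is the pose to reach, as a shift and turn from the pose measured when the call began, along the tool's axes at that moment; what a row does not reach only later rows make up. A row lasts 1/10 s, in which the tool goes at most 50 mm and 8.59 degrees, less where a joint would pass 70% of its speed; a pose out of reach is approached as far as the arm can. A call with a gripper value outside its range is refused whole. The fingers move at their own pace and stop on an object; "force" is the grip in N (left out, the last holds). Time passes only in rows, so rows that repeat a pose let the fingers close. It gives the time, the measured TCP pose, the force and the opening at its end, in the units of the state.
- get_obs(): the state, without advancing time (a new reading comes with each control period).
- grab_frame(name): name is "side" or "top" or "wrist"; returns the picture (420x560x3 uint8, red, green, blue); there is no depth.
- camera_params(name): a dict with "mtx" (3x3 intrinsics, pixels), "D" ([k1, k2, p1, p2, k3] as OpenCV has them; the pictures are not rectified), "world_to_cam" (4x4, takes a point from world to camera coordinates); the wrist camera has in their place "T_tool_cam" (4x4, takes a point from camera to tool coordinates, whose origin is the TCP and whose axes are the tool frame's). Camera axes: x right, y down, z forward; pixel columns grow to the right and rows downward; lengths in m; the calibration is good to about 2 mm. A picture is of the moment at which its call begins: read the wrist's pose just before it. camera_params takes no time and is no camera call.
- hand_in(): hands the job in, once; it reports no verdict.
The state is a dict: "clock": time; "joints": joint angles; "qvel": joint speeds; "tau": joint torques, N m; "tcp_pos": TCP position; "orientation": TCP orientation; "contact_force": force on the tool from outside, world axes, zero at the start; "moment": the same for the moment, N m; "grip_width": finger opening in m.
Only numpy, scipy, OpenCV 4.12 (cv2) and the standard library are available. Lean on these libraries where they do the work, as an engineer would, in place of code of your own. Each camera call takes 0.05 s, during which the arm holds its last target. There are 200 camera calls.

## Task

Set the metal scoop tray in the scale's cradle so that it sits flat between the guides and holds the little sensing pin down, with all the white canisters from the bench in it, let go of it, and then press the scale's round black key fully down; never press the key while the tray is not holding the pin down. Next carry the loaded tray level to the grey bin, tip it only when its open lip is over the bin so that all the canisters slide off into the bin, and set the empty tray back flat in the cradle, holding the pin down again. Every canister must end in the bin, and the jar, the beaker and the blue case stay where they are.

Things in the scene. Friction and masses are not known exactly. Their poses are not given: they have to be found in the camera images.
- scale: low white bench scale, 290 (x) by 240 (y) by 50 mm tall, fixed; origin: centre of its underside. Its cradle (see point cradle) lies on the half towards its -y side, the display and key on a grey panel on the half towards +y.
- cradle (a point): centre of the cradle, on the two cross rails (x = -65 and +65 mm from it) that the tray rests on, 60 mm above the bench; axes as the scale's. Guides 7 mm higher than the rails surround the tray's floor with 5 mm play each side; at the +x end they leave a 46 mm gap for the grip. The tray fits one way round only: grip to +x, open lip to -x.
- pin (a joint): sensing pin of the scale, a steel pin 10 mm across standing up in the cradle, 40 mm from point cradle towards +x on the centre line; 0 when up (its top 6 mm above the rails), 0.006 when fully down, growing downward. A light spring (0.8 N) lifts it; the empty tray's own weight holds it fully down when the tray sits flat on the rails.
- key (a joint): round black push key on the grey panel, 28 mm across; 0 when up, 0.005 when fully down; it springs back and takes 4 N to push fully down.
- key_top (a point): centre of the top face of the key; press straight down.
- tray: steel scoop tray, 180 g: floor 190 (x) by 80 (y) mm and 4 mm thick, with 3 mm thick walls up to 16 mm above the underside on both long sides and the +x end; the -x end is an open lip. A grey plastic upright grip fin stands out beyond the +x end. Origin: centre of the floor's underside; x along its length to the grip, z up. The canisters slide down it when it is tipped lip-down, by 27 to 36 degrees or a little more.
- tray_grip (a point): middle of the tray's grip fin, 123 mm from the tray's origin towards +x and 36 mm above the underside; the fin is 36 mm long (x), 12 mm thick (y: pinch it across this) and reaches from 12 to 52 mm above the underside.
- tray_lip (a point): middle of the open lip's edge, 95 mm from the tray's origin towards -x, at the upper face of the floor (4 mm above the underside).
- bin: grey open-topped plastic bin, fixed, 160 (x) by 190 (y) by 60 mm tall, walls and floor 4 mm; origin: centre of its underside.
- bin_in (a point): centre of the bin's inner floor.
- can0: white cylindrical desiccant canister with a flat grey disc on top, 28 mm across and 22 mm tall, 20 g, standing on the black bench; origin: centre of its underside, z along its axis. There are three to five of them from start to start (None: absent).
- can1: white cylindrical desiccant canister with a flat grey disc on top, 28 mm across and 22 mm tall, 20 g, standing on the black bench; origin: centre of its underside, z along its axis. There are three to five of them from start to start (None: absent).
- can2: white cylindrical desiccant canister with a flat grey disc on top, 28 mm across and 22 mm tall, 20 g, standing on the black bench; origin: centre of its underside, z along its axis. There are three to five of them from start to start (None: absent).
- can3: white cylindrical desiccant canister with a flat grey disc on top, 28 mm across and 22 mm tall, 20 g, standing on the black bench; origin: centre of its underside, z along its axis. There are three to five of them from start to start (None: absent).
- can4: white cylindrical desiccant canister with a flat grey disc on top, 28 mm across and 22 mm tall, 20 g, standing on the black bench; origin: centre of its underside, z along its axis. There are three to five of them from start to start (None: absent).
- jar: amber glass jar, 60 mm across and 60 mm tall, standing on the bench; not to be moved. Origin: centre of its underside.
- beaker: low clear glass beaker, 66 mm across and 60 mm tall, standing on the bench; not to be moved. Origin: centre of its underside.
- case: flat blue plastic case, 90 by 55 by 30 mm, on the bench; not to be moved. Origin: centre of its underside.

How it is judged:
On the way, in this order (a step that is already met when the one before it is completed fails the run):
1. the tray sits flat in the cradle, let go, holding the pin down, with every canister in it (value of joint pin above 0.0045 m and horizontal distance between tray and cradle below 0.01 m and angle between tray's own z axis and vertical below 0.05 rad and angle between the x axis of tray and the x axis of scale, either way round below 0.12 rad and x of can0 in the frame of tray between -0.098 and 0.098 m and y of can0 in the frame of tray between -0.04 and 0.04 m and z of can0 in the frame of tray between -0.002 and 0.032 m and x of can1 in the frame of tray between -0.098 and 0.098 m and y of can1 in the frame of tray between -0.04 and 0.04 m and z of can1 in the frame of tray between -0.002 and 0.032 m and x of can2 in the frame of tray between -0.098 and 0.098 m and y of can2 in the frame of tray between -0.04 and 0.04 m and z of can2 in the frame of tray between -0.002 and 0.032 m and x of can3 in the frame of tray between -0.098 and 0.098 m and y of can3 in the frame of tray between -0.04 and 0.04 m and z of can3 in the frame of tray between -0.002 and 0.032 m and x of can4 in the frame of tray between -0.098 and 0.098 m and y of can4 in the frame of tray between -0.04 and 0.04 m and z of can4 in the frame of tray between -0.002 and 0.032 m and contact force between the fingers and tray below 0.1 N and linear speed of tray below 0.02 m/s and linear speed of each of can0, can1, can2, can3, can4 below 0.03 m/s), for 0.2 s.
2. the key is pressed down while the loaded tray holds the pin down (value of joint key above 0.004 m and value of joint pin above 0.0045 m and x of can0 in the frame of tray between -0.098 and 0.098 m and y of can0 in the frame of tray between -0.04 and 0.04 m and z of can0 in the frame of tray between -0.002 and 0.032 m and x of can1 in the frame of tray between -0.098 and 0.098 m and y of can1 in the frame of tray between -0.04 and 0.04 m and z of can1 in the frame of tray between -0.002 and 0.032 m and x of can2 in the frame of tray between -0.098 and 0.098 m and y of can2 in the frame of tray between -0.04 and 0.04 m and z of can2 in the frame of tray between -0.002 and 0.032 m and x of can3 in the frame of tray between -0.098 and 0.098 m and y of can3 in the frame of tray between -0.04 and 0.04 m and z of can3 in the frame of tray between -0.002 and 0.032 m and x of can4 in the frame of tray between -0.098 and 0.098 m and y of can4 in the frame of tray between -0.04 and 0.04 m and z of can4 in the frame of tray between -0.002 and 0.032 m), for 0.05 s.
3. the tray is brought level, all canisters still in it, until its lip is over the bin (horizontal distance between tray_lip and bin_in below 0.13 m and angle between tray's own z axis and vertical below 0.3 rad and height (world z) of tray above 0.05 m and x of can0 in the frame of tray between -0.098 and 0.098 m and y of can0 in the frame of tray between -0.04 and 0.04 m and z of can0 in the frame of tray between -0.002 and 0.032 m and x of can1 in the frame of tray between -0.098 and 0.098 m and y of can1 in the frame of tray between -0.04 and 0.04 m and z of can1 in the frame of tray between -0.002 and 0.032 m and x of can2 in the frame of tray between -0.098 and 0.098 m and y of can2 in the frame of tray between -0.04 and 0.04 m and z of can2 in the frame of tray between -0.002 and 0.032 m and x of can3 in the frame of tray between -0.098 and 0.098 m and y of can3 in the frame of tray between -0.04 and 0.04 m and z of can3 in the frame of tray between -0.002 and 0.032 m and x of can4 in the frame of tray between -0.098 and 0.098 m and y of can4 in the frame of tray between -0.04 and 0.04 m and z of can4 in the frame of tray between -0.002 and 0.032 m), for 0.1 s.
4. the tray is tipped by more than 20 degrees with its lip over the bin (horizontal distance between tray_lip and bin_in below 0.13 m and angle between tray's own z axis and vertical above 0.35 rad), for 0.1 s.
At the end, for the whole second after the job is handed in: Every canister lies at rest in the bin; the empty tray, let go and at rest, sits flat (within 3 degrees) in the cradle, within 10 mm of its centre, and holds the pin at least 4.5 mm down (value of joint pin above 0.0045 m and horizontal distance between tray and cradle below 0.01 m and angle between tray's own z axis and vertical below 0.05 rad and angle between the x axis of tray and the x axis of scale, either way round below 0.12 rad and x of can0 in the frame of bin between -0.08 and 0.08 m and y of can0 in the frame of bin between -0.095 and 0.095 m and z of can0 in the frame of bin between -0.002 and 0.055 m and x of can1 in the frame of bin between -0.08 and 0.08 m and y of can1 in the frame of bin between -0.095 and 0.095 m and z of can1 in the frame of bin between -0.002 and 0.055 m and x of can2 in the frame of bin between -0.08 and 0.08 m and y of can2 in the frame of bin between -0.095 and 0.095 m and z of can2 in the frame of bin between -0.002 and 0.055 m and x of can3 in the frame of bin between -0.08 and 0.08 m and y of can3 in the frame of bin between -0.095 and 0.095 m and z of can3 in the frame of bin between -0.002 and 0.055 m and x of can4 in the frame of bin between -0.08 and 0.08 m and y of can4 in the frame of bin between -0.095 and 0.095 m and z of can4 in the frame of bin between -0.002 and 0.055 m and contact force between the fingers and tray below 0.1 N and linear speed of tray below 0.02 m/s and linear speed of each of can0, can1, can2, can3, can4 below 0.03 m/s); the robot touches nothing.
It fails at once if the key is pressed while the pin is not held down (value of joint key above 0.003 m and value of joint pin below 0.004 m).
It fails at once if a bystander is shoved by more than 3 cm or knocked over (distance of any of jar, beaker, case from where it was at the start of the episode above 0.03 m or angle between any of jar, beaker, case's own z axis and vertical above 0.5 rad).
Of can0, can1, can2, can3, can4 only 3 to 5 are there at a start; the rules pass over those that are not, and their reading is None.
At some moment in a run one of can0, can1, can2, can3, can4 may be knocked a few centimetres aside while the robot is not near it.
It also fails if it takes over 210 s, if anything falls off the work surface, if the arm or the gripper's body presses on something with over 40 N, if the wrist force passes 120 N, or if a joint passes its speed limit or range.

## Working session

There is one attempt and no reset: what is moved stays moved. The work goes in short steps, Python scripts to look and compute and a tool call to move; the robot and the scene stay as the last step left them, time stands still between calls to the robot, and variables do not carry over. Pictures are saved under pics/ and viewed, about 12 in all and at most 16, crops included, and the job is handed in when it is done.

Besides the shell and the picture viewer there is one more tool, called by a JSON object that holds its "method" and its "body". servo_tool: Moves the arm, as the interface text tells. Its arguments: {"type":"object","properties":{"motion":{"type":"array","items":{"type":"array","items":{"type":"number"}}},"force":{"type":"number"}},"required":["motion"]}

```bash
mkdir -p pics; cat > h.py <<'E'
from bench import *
import numpy as np, cv2
from scipy.spatial.transform import Rotation as R
def save(n,f,img=None):
    img=grab_frame(n) if img is None else img
    cv2.imwrite('pics/'+f,img[:,:,::-1]); return img
E
python3 - <<'E'
from h import *
a=save('top','a.png');b=save('side','b.png')
cv2.imwrite('pics/ab.png',cv2.resize(np.hstack([a,b]),(800,300))[:,:,::-1])
for n in('top','side','wrist'):
    p=camera_params(n); print(n,{k:np.round(v,4).tolist() for k,v in p.items()})
o=get_obs(); print({k:np.round(v,4).tolist() for k,v in o.items()}); print(np.round(R.from_rotvec(o['orientation']).as_matrix(),3))
E
```

```text
top {'mtx': [[545.7555, 0.0, 278.5156], [0.0, 545.7555, 211.7022], [0.0, 0.0, 1.0]], 'D': [-0.067, 0.0, 0.0, 0.0, 0.0], 'world_to_cam': [[-0.0244, -0.9997, -0.0053, 0.1001], [-0.9924, 0.0248, -0.1206, 0.5731], [0.1207, 0.0023, -0.9927, 1.508], [0.0, 0.0, 0.0, 1.0]]}
side {'mtx': [[463.6919, 0.0, 290.0469], [0.0, 463.6919, 210.0415], [0.0, 0.0, 1.0]], 'D': [-0.1197, 0.0, 0.0, 0.0, 0.0], 'world_to_cam': [[0.7182, -0.6958, -0.0097, -0.3667], [-0.509, -0.5158, -0.6891, 0.3688], [0.4744, 0.4999, -0.7246, 0.981], [0.0, 0.0, 0.0, 1.0]]}
wrist {'mtx': [[295.3629, 0.0, 282.7649], [0.0, 295.3629, 209.8232], [0.0, 0.0, 1.0]], 'D': [-0.0501, 0.0, 0.0, 0.0, 0.0], 'T_tool_cam': [[0.0002, -0.3204, 0.9473, 0.031], [0.0009, -0.9473, -0.3204, 0.0826], [1.0, 0.0009, 0.0001, -0.0002], [0.0, 0.0, 0.0, 1.0]]}
{'clock': 0.1, 'joints': [-1.2121, 0.4777, 0.0224, 1.5563, -0.0116, 1.1093, -0.0831], 'qvel': [-0.0012, -0.0017, -0.0004, -0.0025, 0.0022, 0.0003, 0.001], 'tau': [0.0056, -59.7757, 1.6146, -28.1954, 0.0129, 0.005, -0.0], 'tcp_pos': [0.3037, 0.6026, 0.4038], 'orientation': [-0.8597, 1.396, 0.8582], 'contact_force': [-0.2007, 0.5526, -0.0088], 'moment': [0.0288, 0.0186, 0.0326], 'grip_width': 0.0855}
[[-0.001 -0.893  0.45 ]
 [-0.001  0.45   0.893]
 [-1.    -0.    -0.002]]
```

View pics/a.png

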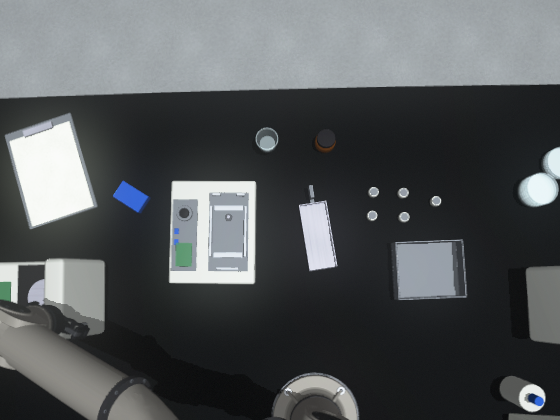

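View pics/b.png

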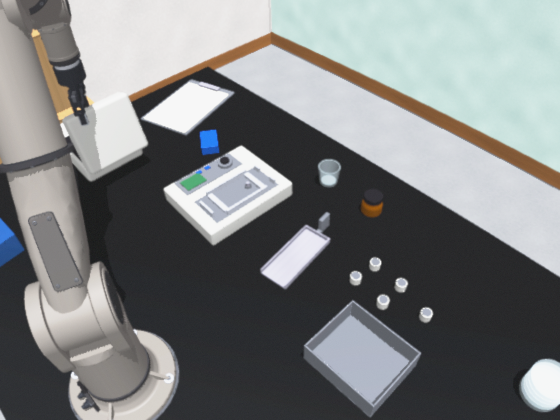

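The top view shows up = +x and left = +y. The scale is at about (212,232), the tray at about (318,236) with its fin up at (312,192), and the bin at about (430,270). There are five canisters near (374,192), (403,193), (436,201), (372,216) and (404,217), plus jar (325,140), beaker (266,139) and case (131,196). In the side view the canisters are at (375,264), (356,278), (401,285), (383,302) and (426,314).

```bash
cat >> h.py <<'E'
def cam(n,o=None):
    p=camera_params(n)
    if 'world_to_cam' in p: T=np.linalg.inv(p['world_to_cam'])
    else:
        o=o or get_obs(); W=np.eye(4); W[:3,:3]=R.from_rotvec(o['orientation']).as_matrix(); W[:3,3]=o['tcp_pos']; T=W@p['T_tool_cam']
    return p['mtx'],p['D'],T
def rays(n,px,o=None,c=None):
    K,D,T=c or cam(n,o)
    u=cv2.undistortPoints(np.float64(px).reshape(-1,1,2),K,D).reshape(-1,2)
    d=np.c_[u,np.ones(len(u))]@T[:3,:3].T
    return T[:3,3],d/np.linalg.norm(d,axis=1)[:,None]
def plane(n,px,z,o=None,c=None):
    C,d=rays(n,px,o,c); return C+d*((z-C[2])/d[:,2])[:,None]
def tri(r1,r2):
    (a,d),(b,e)=r1,r2; out=[]
    for u,v in zip(d,e):
        s=np.linalg.lstsq(np.c_[u,-v],b-a,rcond=None)[0]; p,q=a+s[0]*u,b+s[1]*v
        out.append(np.r_[(p+q)/2,np.linalg.norm(p-q)])
    return np.array(out)
def white(img,lo=140,amin=20,amax=400):
    g=cv2.inRange(img,(lo,)*3,(255,)*3); n,_,s,c=cv2.connectedComponentsWithStats(g)
    return [(c[i],s[i,4]) for i in range(1,n) if amin<s[i,4]<amax]
E
python3 - <<'E'
from h import *
np.set_printoptions(precision=4,suppress=True)
a=cv2.imread('pics/a.png');b=cv2.imread('pics/b.png')
ta=np.array([c for c,s in white(a,100,20,150) if 360<c[0]<450 and 180<c[1]<225]); sb=np.array([c for c,s in white(b,100,20,250) if 340<c[0]<440 and 250<c[1]<330])
print(ta,sb)
pt=plane('top',ta,.018);ps=plane('side',sb,.015)
print(pt,'\n',ps)
print('tri',[tri(rays('top',[t]),rays('side',[sb[np.argmin(np.linalg.norm(ps[:,:2]-q[:2],axis=1))]])) [0]for t,q in zip(ta,pt)])
P=lambda l,px,z:print(l,plane('top',px,z))
P('tray',[(299,206),(327,200),(337,266),(310,271)],.012)
P('fin',[(311,186)],.052)
P('scale',[(172,181),(256,181),(256,284),(169,284)],.05)
P('key',[(184,213)],.055)
P('pin',[(228,217)],.066)
P('bin',[(391,241),(464,239),(467,298),(396,300)],.06)
P('jar,beaker,case',[(325,137),(266,135),(131,196)],.05)
cv2.imwrite('pics/c.png',np.hstack([cv2.resize(a[175:295,160:345],None,fx=2.7,fy=2.7,interpolation=2),cv2.resize(b[140:305,155:340],(300,324))]))
E
```

```text
[[373.2892 191.4578]
 [402.9425 192.4138]
 [435.7683 200.5244]
 [371.8851 215.1264]
 [403.7586 216.5517]] [[374.755  263.8212]
 [355.3961 277.6494]
 [400.6832 284.4658]
 [382.7176 301.3588]
 [425.5523 314.1744]]
[[ 0.6292 -0.1878  0.018 ]
 [ 0.6244 -0.2733  0.018 ]
 [ 0.5985 -0.3672  0.018 ]
 [ 0.5609 -0.1807  0.018 ]
 [ 0.5545 -0.272   0.018 ]] 
 [[ 0.6274 -0.1894  0.015 ]
 [ 0.5597 -0.1825  0.015 ]
 [ 0.6233 -0.2748  0.015 ]
 [ 0.5535 -0.2737  0.015 ]
 [ 0.5971 -0.3678  0.015 ]]
tri [array([ 0.6298, -0.1885,  0.012 ,  0.0009]), array([ 0.625 , -0.2743,  0.0128,  0.0005]), array([ 0.5987, -0.368 ,  0.0134,  0.0014]), array([ 0.5614, -0.1815,  0.0124,  0.0003]), array([ 0.555 , -0.2731,  0.0128,  0.0002])]
tray [[ 0.5932  0.0268  0.012 ]
 [ 0.6086 -0.0543  0.012 ]
 [ 0.4189 -0.0761  0.012 ]
 [ 0.4067  0.0009  0.012 ]]
fin [[ 0.6438 -0.0072  0.052 ]]
scale [[0.6686 0.3851 0.05  ]
 [0.6623 0.1473 0.05  ]
 [0.3742 0.1529 0.05  ]
 [0.3796 0.3939 0.05  ]]
key [[0.5759 0.3503 0.055 ]]
pin [[0.5603 0.2261 0.066 ]]
bin [[ 0.4829 -0.2234  0.06  ]
 [ 0.483  -0.428   0.06  ]
 [ 0.3204 -0.4265  0.06  ]
 [ 0.3209 -0.2297  0.06  ]]
jar,beaker,case [[ 0.7847 -0.0518  0.05  ]
 [ 0.7948  0.1162  0.05  ]
 [ 0.6287  0.5018  0.05  ]]
```

View pics/c.png

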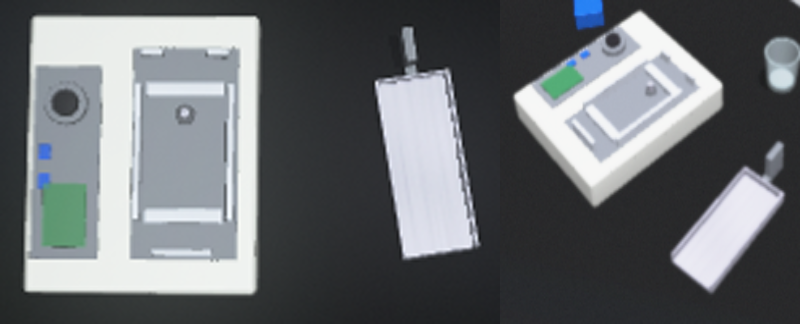

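Crop: the rails and pin are clear; pin at (185,114), key at (66,102), the tray's fin at (409,45) in crop pixels. The scale is nearly square to the world. Going above the tray's fin.

{"method": "servo_tool", "body": {"motion": [[0.07,-0.565,-0.4,-35,-1],[0.07,-0.565,-0.4,-35,-1],[0.07,-0.565,-0.4,-35,-1],[0.07,-0.565,-0.4,-35,-1],[0.07,-0.565,-0.4,-35,-1],[0.07,-0.565,-0.4,-35,-1],[0.07,-0.565,-0.4,-35,-1],[0.07,-0.565,-0.4,-35,-1]]}}

```text
clock: 0.9
tcp_pos: [0.4907, 0.2491, 0.364]
orientation: [-1.315, 1.139, 1.315]
contact_force: [1.8, 0.5, -0.4]
grip_width: 0.0853
```

```bash
cat >> h.py <<'E'
def go(x,y,z,jaw,fr=None):
    "print the tool-frame shift that puts the GRASP POINT at x,y,z with tool z at angle jaw (deg, world)"
    o=get_obs(); M=R.from_rotvec(o['orientation']).as_matrix(); g=o['tcp_pos']+.155*M[:,0]
    s=M.T@(np.array([x,y,z])-g); a=np.degrees(np.arctan2(M[1,2],M[0,2])); t=-((jaw-a+180)%360-180)
    print('t %.1f grasp'%o['clock'],np.round(g,4),'jaw %.1f'%a,'w %.4f'%o['grip_width'],'F',np.round(o['contact_force'],1),'q7 %.2f'%o['joints'][6],'-> shift',np.round(s,4),'turn %.1f'%t,'rows',int(max(np.ceil(np.linalg.norm(s)/.05),np.ceil(abs(t)/8.59))))
E
python3 -c "
from h import *
go(.629,-.0086,.17,98)"
```

```text
t 0.9 grasp [0.4906 0.2489 0.209 ] jaw 98.3 w 0.0853 F [ 1.8  0.5 -0.4] q7 1.13 -> shift [ 0.0394 -0.1001 -0.2746] turn 0.3 rows 6
```

{"method": "servo_tool", "body": {"motion": [[0.04,-0.1,-0.275,0,-1],[0.04,-0.1,-0.275,0,-1],[0.04,-0.1,-0.275,0,-1],[0.04,-0.1,-0.275,0,-1],[0.04,-0.1,-0.275,0,-1],[0.04,-0.1,-0.275,0,-1],[0.04,-0.1,-0.275,0,-1],[0.04,-0.1,-0.275,0,-1]]}}

```text
clock: 1.7
tcp_pos: [0.629, -0.0102, 0.3236]
orientation: [-1.313, 1.142, 1.313]
contact_force: [-0.3, 0.7, 0.2]
grip_width: 0.0855
```

```bash
python3 -c "
from h import *
go(.629,-.0086,.06,98)
save('wrist','d.png')"
```

```text
t 1.7 grasp [ 0.6287 -0.0105  0.1686] jaw 98.1 w 0.0855 F [-0.3  0.7  0.2] q7 1.68 -> shift [ 0.1085 -0.0009  0.002 ] turn 0.1 rows 3
```

View pics/d.png

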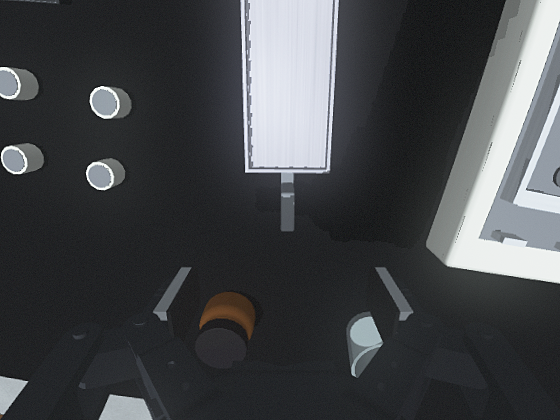

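Wrist view: the fin spans about (288,196) to (287,231), the tray's end wall runs from (246,172) to (333,172), the open fingers are in the lower part, and the jar (225,325) and beaker (363,345) lie beyond.

```bash
python3 -c "
from h import *
np.set_printoptions(precision=4,suppress=True)
print(plane('wrist',[(288,197),(287,208),(287,231)],.052)); p=plane('wrist',[(246,172),(333,172)],.016); print(p, p.mean(0)); d=p[1]-p[0]; print(np.degrees(np.arctan2(d[1],d[0])))
c=tri(rays('wrist',[(246,172),(333,172)]),rays('top',[(327,200),(299,206)])); print(c)
"
```

```text
[[ 0.615  -0.006   0.052 ]
 [ 0.6248 -0.0054  0.052 ]
 [ 0.646  -0.0022  0.052 ]]
[[ 0.6065 -0.047   0.016 ]
 [ 0.5945  0.0348  0.016 ]] [ 0.6005 -0.0061  0.016 ]
98.33051284783754
[[ 0.6126 -0.0533 -0.014   0.0067]
 [ 0.5885  0.0281  0.0499  0.0005]]
```

{"method": "servo_tool", "body": {"motion": [[0.05,0,0.006,0,-1],[0.1,0,0.006,0,-1],[0.133,0,0.006,0,-1],[0.133,0,0.006,0,-1],[0.133,0,0.006,0,1],[0.133,0,0.006,0,1],[0.133,0,0.006,0,1],[0.133,0,0.006,0,1]], "force": 100}}

```text
clock: 2.55
tcp_pos: [0.6283, -0.0023, 0.1927]
orientation: [-1.316, 1.138, 1.314]
contact_force: [0.6, 0.3, -0.8]
grip_width: 0.0281
```

{"method": "servo_tool", "body": {"motion": [[0,0,0,0,1],[0,0,0,0,1],[0,0,0,0,1],[0,0,0,0,1],[-0.005,0,0,0,1],[-0.015,0,0,0,1],[-0.03,0,0,0,1],[-0.03,0,0,0,1]]}}

```text
clock: 3.35
tcp_pos: [0.6294, -0.0024, 0.2254]
orientation: [-1.317, 1.134, 1.31]
contact_force: [1.3, 0.8, -1.0]
grip_width: 0.0106
```

```bash
python3 -c "
from h import *
go(.642,.224,.2,88.7)
save('side','e.png')
cv2.imwrite('pics/e2.png',cv2.resize(cv2.imread('pics/e.png')[180:300,240:400],None,fx=3,fy=3))"
```

```text
t 3.4 grasp [ 0.6302 -0.0024  0.0704] jaw 98.2 w 0.0106 F [ 1.3  0.8 -1. ] q7 1.68 -> shift [-0.1297 -0.0448  0.2222] turn 9.5 rows 6
```

View pics/e2.png

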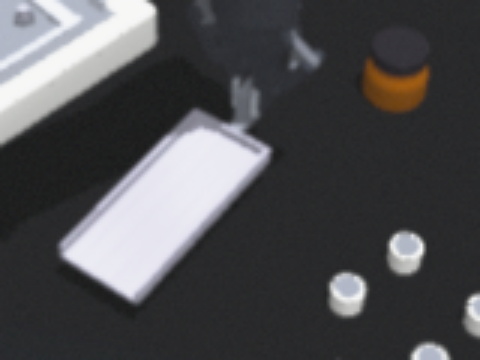

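{"method": "servo_tool", "body": {"motion": [[-0.02,0,0,0,1],[-0.05,0,0,0,1],[-0.085,0,0,0,1],[-0.12,0,0,0,1],[-0.13,0,0,0,1],[-0.13,0,0,0,1],[-0.13,0,0,0,1],[-0.13,0,0,0,1]], "force": 120}}

```text
clock: 4.2
tcp_pos: [0.6278, -0.0022, 0.352]
orientation: [-1.315, 1.138, 1.314]
contact_force: [-0.2, 0.8, -1.9]
grip_width: 0.0103
```

```bash
python3 -c "
from h import *
go(.642,.224,.2,88.7)
a=save('side','f.png');b=save('top','f1.png')
cv2.imwrite('pics/f2.png',np.hstack([cv2.resize(a[150:300,240:400],(400,375)),cv2.resize(b[170:290,270:370],(400,480))[:375]])[:,:,::-1])"
```

```text
t 4.2 grasp [ 0.6278 -0.0023  0.197 ] jaw 98.3 w 0.0103 F [-0.2  0.8 -1.9] q7 1.67 -> shift [-0.0031 -0.0466  0.2219] turn 9.6 rows 5
```

View pics/f2.png

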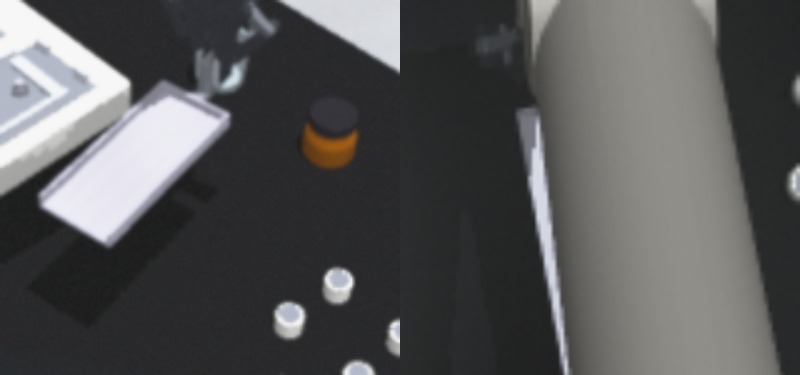

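The tray hangs in the air roughly level; side-view corners are lip (256,230) and (284,248), and end wall (332,197) and (306,183). Working out the tilt from these.

```bash
cat >> h.py <<'E'
from scipy.optimize import least_squares
def tilt(px,corners,yaw,n='side'):
    "fit tray pose (pos, tilt lip-down>0 deg) to pixels of given tray-frame corners; yaw known"
    K,D,T=cam(n); I=np.linalg.inv(T); o=get_obs(); M=R.from_rotvec(o['orientation']).as_matrix(); g=o['tcp_pos']+.155*M[:,0]
    def pts(p):
        Q=R.from_euler('ZYX',[yaw,-p[0],0],degrees=True).as_matrix()
        return g+p[1:4]+(np.array(corners)-[.123,0,.036])@Q.T
    def f(p):
        X=pts(p)@I[:3,:3].T+I[:3,3]; q=cv2.projectPoints(X,np.zeros(3),np.zeros(3),K,D)[0].reshape(-1,2)
        return np.r_[(q-np.array(px)).ravel(),p[1:4]/.003]
    s=least_squares(f,[0,0,0,0]); print('lip-down deg %.1f'%s.x[0],'grip offset',np.round(s.x[1:],4),'cost %.1f'%s.cost); return pts(s.x)
E
python3 -c "
from h import *
C=[(-.095,.04,.016),(-.095,-.04,.016),(.095,-.04,.016),(.095,.04,.016)]
print(tilt([(256,230),(284,248),(332,197),(306,183)],C,8.3).round(3))"
```

```text
lip-down deg 2.7 grip offset [-0.0007 -0.0038 -0.0032] cost 2.6
[[ 0.407  0.002  0.164]
 [ 0.419 -0.077  0.164]
 [ 0.607 -0.05   0.173]
 [ 0.595  0.03   0.173]]
```

{"method": "servo_tool", "body": {"motion": [[-0.003,-0.005,0.02,1,1],[-0.003,-0.015,0.06,3,1],[-0.003,-0.025,0.105,5,1],[-0.003,-0.035,0.15,7,1],[-0.003,-0.043,0.19,9,1],[-0.003,-0.046,0.215,9.6,1],[0.0,-0.047,0.222,9.6,1],[0.0,-0.047,0.222,9.6,1]]}}

```text
clock: 5.1
tcp_pos: [0.6421, 0.2254, 0.3507]
orientation: [-1.195, 1.221, 1.194]
contact_force: [-0.5, -0.7, -2.2]
grip_width: 0.0103
```

{"method": "servo_tool", "body": {"motion": [[0.01,0,0,0,1],[0.03,0,0,0,1],[0.05,0,0,0,1],[0.05,0,0,0,1],[0.05,0,0,0,1]]}}

```text
clock: 5.6
tcp_pos: [0.6423, 0.2234, 0.3003]
orientation: [-1.193, 1.224, 1.192]
contact_force: [0.6, -0.2, -1.7]
grip_width: 0.0102
```

```bash
python3 -c "
from h import *
go(.643,.224,.1,88.7)
save('wrist','g.png');save('side','g1.png')"
```

```text
t 5.6 grasp [0.6419 0.223  0.1453] jaw 88.7 w 0.0102 F [ 0.6 -0.2 -1.7] q7 1.17 -> shift [ 0.0453 -0.0012  0.0012] turn -0.0 rows 1
```

View pics/g.png

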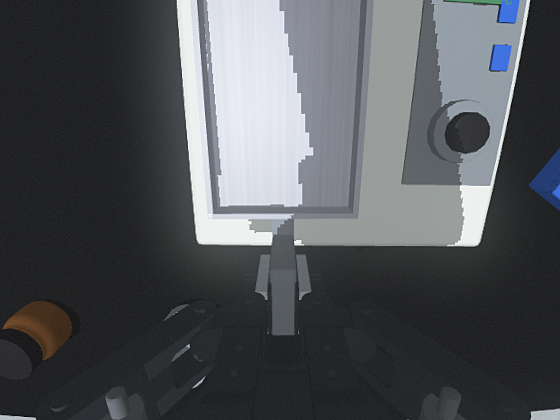

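Wrist view: the tray over the cradle, its end wall corners at about (206,218) and (359,217). The scale's far edge runs from (199,244) to (481,243), and the key top is at (467,132).

```bash
python3 -c "
from h import *
np.set_printoptions(precision=4,suppress=True)
s=plane('wrist',[(199,244),(481,243)],.05);print('scale corners',s,np.degrees(np.arctan2(*(s[1]-s[0])[[1,0]])))
x=np.array([np.cos(np.radians(-1.3)),np.sin(np.radians(-1.3)),0]);print('scale centre',s.mean(0)-.145*x)
t=plane('wrist',[(206,218),(359,217)],.125);print('tray end',t,t.mean(0),np.linalg.norm(t[1]-t[0]),np.degrees(np.arctan2(*(t[1]-t[0])[[1,0]])))
print('key',plane('wrist',[(467,132)],.055))
print('tri key',tri(rays('wrist',[(467,132)]),rays('top',[(184,213)])),tri(rays('top',[(184.5,213)]),rays('side',[(225,160.5)])))
print('pin tri',tri(rays('top',[(228,217)]),rays('side',[(248,185.5)])))"
```

```text
scale corners [[0.663  0.1544 0.05  ]
 [0.6676 0.3901 0.05  ]] 88.89690757475545
scale centre [0.5203 0.2755 0.05  ]
tray end [[0.613  0.1842 0.125 ]
 [0.6141 0.2648 0.125 ]] [0.6136 0.2245 0.125 ] 0.08067542567307963 89.21419100711303
key [[0.5763 0.3587 0.055 ]]
tri key [[0.5743 0.3471 0.0736 0.0013]] [[0.5754 0.3466 0.0653 0.0019]]
pin tri [[0.5627 0.227  0.0513 0.0016]]
```

```bash
python3 -c "
from h import *
np.set_printoptions(precision=4,suppress=True,linewidth=200)
a=cv2.imread('pics/a.png',0).astype(float)
print(a[228:236,164:264].mean(0).astype(int))
print(a[175:290,226:230].mean(1).astype(int))
g=cv2.imread('pics/g.png',0).astype(float)
for r in (60,150,220):
    e=np.abs(np.diff(g[r-1:r+2].mean(0))); i=np.where(e>25)[0]; print(r,i,np.diff(g[r-1:r+2].mean(0))[i].astype(int))
print(g[205:255,225].astype(int),g[225:250,400].astype(int))
"
```

```text
[ 46  46  47  47  48  49 177 217 174 147 128 119 120 120 126 144 149 149 149 150 150 151 151 152 152 152 152 152 152 152 152 152 145 230 236 236 236 236 236 236 236 237 237 237 225 183 226 191 140
 153 155 155 156 156 156 156 156 156 156 156 156 156 156 156 156 156 156 156 157 157 157 157 157 156 157 156 157 157 156 106 200 229 169 158 225 239 239 239 239 237 223 126  63  56  55  55  55  54
  54  53]
[ 50  52  52  52  52  58 191 233 236 236 236 236 236 236 236 237 237 213 165 152 152 152 153 153 153 154 154 154 155 155 189 226 230 231 230 185 158 155 147 121 154 179 179 132 116 112 148 156 156
 156 156 156 156 156 156 156 156 156 156 156 157 156 157 157 157 157 157 157 158 157 157 157 157 157 157 157 157 212 230 232 233 232 156 154 158 157 157 157 157 157 157 157 193 227 207 163 221 238
 239 240 239 239 239 239 239 239 240 228 182  74  55  55  54  53  52]
60 [180 200 201 205 210 292 356 415 416 417 437 489 490 491 492 508 515 518 519] [ 143  -97  -27   28   78  -86  -28  -35  -60   33   59  -54  -52   39   27   39   75  -97 -118]
150 [187 188 207 218 219 312 351 357 404 405 406 476 477 478 497 500 501] [ 117   64 -113   63   39  -77  -45   25  -34  -56   31   33   31   29   58 -120  -79]
220 [193 194 247 248 283 293 462 463 484 485] [  99   88  -33  -28  -26   48   30   52 -132  -59]
[228 169 116 117 118 120 117 110 122 206 221 216 214 209 237 241 240 240 240 239 239 239 239 239 239 239 239 239 239 239 239 239 239 239 239 240 238 234 231 194 100  67  73  74  71  73  72  71  71
  68] [154 153 154 155 153 153 154 153 153 153 154 153 154 155 154 155 153 153 147 142 147  37  50  49  51]
```

```bash
python3 -c "
from h import *
np.set_printoptions(precision=4,suppress=True,linewidth=200)
for z in (.05,):
  p=plane('wrist',[(181,60),(519,60),(188.3,150),(501,150),(194,220),(485,220),(250,248.5),(400,246)],z);print(p, (p[0:6:2]+p[1:6:2])/2)
q=plane('wrist',[(201,60),(358,60),(207,150),(357.5,150)],.124);print(q,(q[0::2]+q[1::2])/2)
p=plane('top',[(170.2,232),(255.6,232)],.05);print('top scale',p,p.mean(0)); print('top cradle',plane('top',[(228.1,232)],.065),plane('top',[(228.5,217)],.066),'rails x',plane('top',[(228,207.5),(228,254.5)],.06),'edges',plane('top',[(228,180.7),(228,283.5)],.05))
"
```

```text
[[0.5249 0.1567 0.05  ]
 [0.527  0.3924 0.05  ]
 [0.5863 0.1549 0.05  ]
 [0.5901 0.3909 0.05  ]
 [0.6418 0.1528 0.05  ]
 [0.6469 0.3893 0.05  ]
 [0.6679 0.1963 0.05  ]
 [0.6684 0.3208 0.05  ]] [[0.526  0.2746 0.05  ]
 [0.5882 0.2729 0.05  ]
 [0.6444 0.271  0.05  ]]
[[0.537  0.1891 0.124 ]
 [0.5386 0.2604 0.124 ]
 [0.5777 0.1881 0.124 ]
 [0.5793 0.2623 0.124 ]] [[0.5378 0.2248 0.124 ]
 [0.5785 0.2252 0.124 ]]
top scale [[0.524  0.3902 0.05  ]
 [0.5182 0.1512 0.05  ]] [0.5211 0.2707 0.05  ]
top cradle [[0.5188 0.2265 0.065 ]] [[0.5603 0.2247 0.066 ]] rails x [[0.5877 0.2263 0.06  ]
 [0.4569 0.2281 0.06  ]] edges [[0.6652 0.2263 0.05  ]
 [0.3774 0.2302 0.05  ]]
```

{"method": "servo_tool", "body": {"motion": [[0.01,-0.003,0.003,0,1],[0.022,-0.003,0.003,0,1],[0.033,-0.003,0.003,0,1],[0.033,-0.003,0.003,0,1],[0.033,-0.003,0.003,0,1]]}}

```text
clock: 6.2
tcp_pos: [0.6455, 0.2272, 0.268]
orientation: [-1.194, 1.222, 1.193]
contact_force: [0.6, -0.1, -1.5]
grip_width: 0.0102
```

```bash
python3 -c "
from h import *
go(.645,.227,.096,88.7)
a=save('wrist','i.png');b=save('side','i1.png')
cv2.imwrite('pics/i2.png',np.hstack([a[0:330,150:520],cv2.resize(b[120:245,150:320],(430,316))[:330] if 0 else cv2.copyMakeBorder(cv2.resize(b[120:245,150:320],(430,316)),0,14,0,0,0)])[:,:,::-1])"
```

```text
t 6.2 grasp [0.6453 0.2269 0.113 ] jaw 88.7 w 0.0102 F [ 0.6 -0.1 -1.5] q7 1.18 -> shift [0.017  0.0003 0.0001] turn 0.0 rows 1
```

View pics/i2.png

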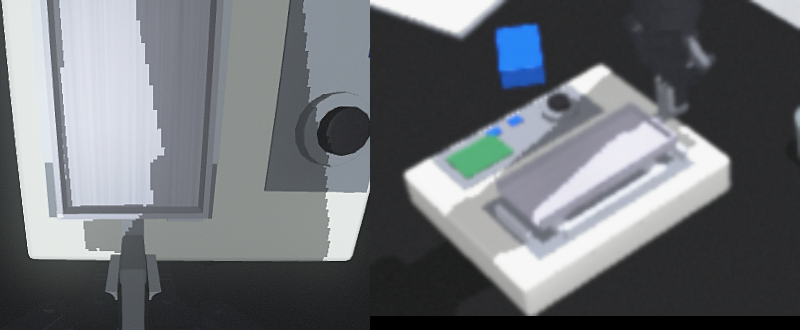

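The tray lies centred on the recess in the wrist view (recess edges at crop 45/216, tray edges 50/212). Lowering it gently.

{"method": "servo_tool", "body": {"motion": [[0.004,0,0,0,1],[0.008,0,0,0,1],[0.012,0,0,0,1],[0.015,0,0,0,1],[0.015,0,0,0,1],[0.015,0,0,0,1]]}}

```text
clock: 6.9
tcp_pos: [0.6459, 0.2273, 0.2539]
orientation: [-1.194, 1.22, 1.192]
contact_force: [-1.1, -0.4, -2.5]
grip_width: 0.0102
```

```bash
python3 -c "
from h import *
go(.645,.227,.096,88.7)
a=save('wrist','j.png');b=save('side','j1.png')
cv2.imwrite('pics/j2.png',np.hstack([a[0:330,150:520],cv2.copyMakeBorder(cv2.resize(b[120:245,150:320],(430,316)),0,14,0,0,0)])[:,:,::-1])"
```

```text
t 6.9 grasp [0.6459 0.2271 0.0989] jaw 88.7 w 0.0102 F [-1.1 -0.4 -2.5] q7 1.18 -> shift [ 0.0029  0.0009 -0.0001] turn 0.0 rows 1
```

{"method": "servo_tool", "body": {"motion": [[0.002,0,0,0,1],[0.004,0,0,0,1],[0.005,0,0,0,1],[0.005,0,0,0,1]]}}

```text
clock: 7.4
tcp_pos: [0.6469, 0.2272, 0.252]
orientation: [-1.194, 1.218, 1.19]
contact_force: [-2.6, -1.9, 15.6]
grip_width: 0.0103
```

```bash
python3 -c "
from h import *
go(.645,.227,.096,88.7)
a=save('wrist','j.png');b=save('side','j1.png')
cv2.imwrite('pics/j2.png',np.hstack([a[0:330,150:520],cv2.copyMakeBorder(cv2.resize(b[120:245,150:320],(430,316)),0,14,0,0,0)])[:,:,::-1])"
```

```text
t 7.4 grasp [0.6474 0.2271 0.097 ] jaw 88.7 w 0.0103 F [-2.6 -1.9 15.6] q7 1.18 -> shift [ 0.001   0.0024 -0.0002] turn 0.0 rows 1
```

View pics/j2.png

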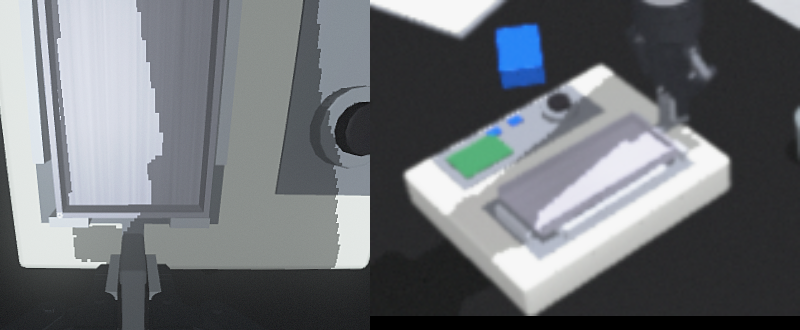

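Contact at the expected height (0.097), with the end guides outside the tray's end wall. Releasing.

{"method": "servo_tool", "body": {"motion": [[0,0.001,0,0,-0.2],[0,0.001,0,0,-0.2],[0,0.001,0,0,-0.2],[0,0.001,0,0,-0.2],[-0.02,0.001,0,0,-0.2],[-0.06,0.001,0,0,-0.2],[-0.1,0.001,0,0,-0.2],[-0.1,0.001,0,0,-0.2]]}}

```text
clock: 8.3
tcp_pos: [0.6474, 0.2277, 0.3583]
orientation: [-1.196, 1.208, 1.185]
contact_force: [-0.2, -0.2, 0.9]
grip_width: 0.0511
```

```bash
python3 -c "
from h import *
go(.627,-.1885,.2,88.7)
a=save('wrist','k.png');b=save('side','k1.png')
cv2.imwrite('pics/k2.png',np.hstack([a[0:330,110:480],cv2.copyMakeBorder(cv2.resize(b[120:245,150:320],(430,316)),0,14,0,0,0)])[:,:,::-1])
a=cv2.imread('pics/k1.png');sb=np.array([c for c,s in white(a,100,20,250) if 340<c[0]<450 and 250<c[1]<350]); print(plane('side',sb,.015).round(4))"
```

```text
t 8.3 grasp [0.6494 0.2283 0.2033] jaw 88.7 w 0.0511 F [-0.2 -0.2  0.9] q7 1.17 -> shift [ 0.0015  0.0129 -0.4172] turn -0.0 rows 9
[[ 0.6276 -0.1893  0.015 ]
 [ 0.5596 -0.1825  0.015 ]
 [ 0.6232 -0.2748  0.015 ]
 [ 0.5535 -0.2737  0.015 ]
 [ 0.597  -0.368   0.015 ]]
```

View pics/k2.png

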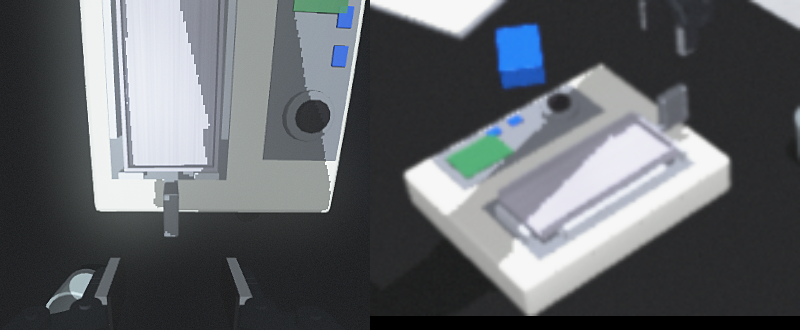

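The tray sits between the guides, with the fin at (171,215) and the open fingers at (110,280) and (238,280) in the crop. The canisters have not moved. Turning the jaws along x and going over the first canister.

{"method": "servo_tool", "body": {"motion": [[0.0,0.011,-0.417,68,-0.2],[0.0,0.011,-0.417,68,-0.2],[0.05,0.011,-0.417,68,-0.2],[0.05,0.011,-0.417,68,-0.2],[0.05,0.011,-0.417,68,-0.2],[0.05,0.011,-0.417,68,-0.2],[0.05,0.011,-0.417,68,-0.2],[0.05,0.011,-0.417,68,-0.2]]}}

```text
clock: 9.2
tcp_pos: [0.6256, -0.1703, 0.3038]
orientation: [-0.279, 1.55, 0.279]
contact_force: [0.7, -0.4, -0.3]
grip_width: 0.0508
```

```bash
python3 -c "
from h import *
go(.6285,-.1885,.12,0)"
```

```text
t 9.2 grasp [ 0.626  -0.1702  0.1488] jaw 20.4 w 0.0508 F [ 0.7 -0.4 -0.3] q7 0.77 -> shift [ 0.0288 -0.018  -0.0041] turn 20.4 rows 3
```

{"method": "servo_tool", "body": {"motion": [[0.03,-0.018,-0.004,20.4,-0.2],[0.03,-0.018,-0.004,20.4,-0.2],[0.03,-0.018,-0.004,20.4,-0.2],[0.03,-0.018,-0.004,20.4,-0.2],[0.03,-0.018,-0.004,20.4,-0.2]]}}

```text
clock: 9.7
tcp_pos: [0.6278, -0.1882, 0.2727]
orientation: [-0.001, 1.57, 0.002]
contact_force: [0.9, -0.7, -0.2]
grip_width: 0.051
```

```bash
cat >> h.py <<'E'
def cans(n='wrist',z=.018,lo=90,amin=60,amax=3000,f=None):
    o=get_obs(); im=grab_frame(n); c=cam(n,o)
    if f: save(n,f,im)
    g=cv2.inRange(im,(lo,)*3,(255,)*3)
    if n=='side':g[:240]=0;g[340:]=0;g[:,:335]=0;g[:,450:]=0
    k,_,s,q=cv2.connectedComponentsWithStats(g); i=[j for j in range(1,k) if amin<s[j,4]<amax]
    p=plane(n,q[i],z,c=c) if i else []
    for j,w in zip(i,p):
        if .5<w[0]<.75 and -.45<w[1]<-.1: print(n,'px',q[j].round(0),'area',s[j,4],'xy',w[:2].round(4))
E
python3 -c "
from h import *
go(.6285,-.1885,.025,0)
cans(f='l.png'); cans('side',.015,100,20,250)"
```

```text
t 9.7 grasp [ 0.6279 -0.1881  0.1177] jaw 0.1 w 0.0510 F [ 0.9 -0.7 -0.2] q7 0.52 -> shift [ 0.0927 -0.0005  0.0006] turn 0.1 rows 2
wrist px [200. 206.] area 1254 xy [ 0.5616 -0.1785]
wrist px [283. 215.] area 1164 xy [ 0.6283 -0.1856]
wrist px [217. 280.] area 532 xy [ 0.5701 -0.2459]
wrist px [349. 280.] area 522 xy [ 0.686  -0.2462]
wrist px [192. 291.] area 79 xy [ 0.5472 -0.2581]
wrist px [278. 302.] area 1043 xy [ 0.624  -0.2688]
wrist px [163. 353.] area 694 xy [ 0.5102 -0.33  ]
wrist px [402. 352.] area 746 xy [ 0.7444 -0.3279]
side px [376. 246.] area 23 xy [ 0.676  -0.1534]
side px [375. 264.] area 145 xy [ 0.6272 -0.1901]
side px [355. 278.] area 154 xy [ 0.5596 -0.1827]
side px [401. 284.] area 161 xy [ 0.6233 -0.2748]
side px [383. 301.] area 170 xy [ 0.5535 -0.2737]
side px [426. 314.] area 173 xy [ 0.5972 -0.3679]
```

View pics/l.png

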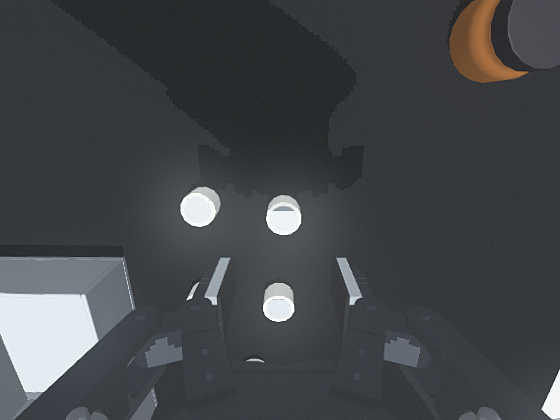

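The canister to grasp is at (283,215), its neighbours at (200,206) and (278,302), the open pads at (217,280) and (349,280), and the jar top right. Grasping.

{"method": "servo_tool", "body": {"motion": [[0.05,0.001,0.001,0,-0.2],[0.085,0.001,0.001,0,-0.2],[0.093,0.001,0.001,0,-0.2],[0.093,0.001,0.001,0,1],[0.093,0.001,0.001,0,1],[0.093,0.001,0.001,0,1],[0.093,0.001,0.001,0,1],[0.093,0.001,0.001,0,1]], "force": 30}}

```text
clock: 10.6
tcp_pos: [0.6297, -0.1873, 0.1817]
orientation: [-0.001, 1.567, 0.002]
contact_force: [-0.8, -0.3, 4.5]
grip_width: 0.0266
```

{"method": "servo_tool", "body": {"motion": [[-0.02,0,0,0,1],[-0.06,0,0,0,1],[-0.11,0,0,0,1],[-0.15,0,0,0,1],[-0.15,0.0,0,0,1]]}}

```text
clock: 11.1
tcp_pos: [0.6308, -0.1888, 0.3387]
orientation: [-0.002, 1.556, -0.001]
contact_force: [0.9, 0.1, 0.1]
grip_width: 0.0264
```

```bash
python3 -c "
from h import *
go(.4635,.248,.15,0)
cans('side',.015,100,20,250)"
```

```text
t 11.1 grasp [ 0.6331 -0.1891  0.1837] jaw 0.1 w 0.0264 F [0.9 0.1 0.1] q7 0.48 -> shift [ 0.0305  0.4373 -0.1696] turn 0.1 rows 10
side px [355. 278.] area 155 xy [ 0.5595 -0.1825]
side px [401. 284.] area 163 xy [ 0.6232 -0.2748]
side px [383. 301.] area 170 xy [ 0.5535 -0.2737]
side px [426. 314.] area 174 xy [ 0.5971 -0.368 ]
```

{"method": "servo_tool", "body": {"motion": [[0.0,0.05,-0.02,0,1],[0.01,0.437,-0.17,0,1],[0.01,0.437,-0.17,0,1],[0.02,0.437,-0.17,0,1],[0.03,0.437,-0.17,0,1],[0.03,0.437,-0.17,0,1],[0.03,0.437,-0.17,0,1],[0.03,0.437,-0.17,0,1]]}}

```text
clock: 11.95
tcp_pos: [0.483, 0.1859, 0.3092]
orientation: [-0.002, 1.562, 0.0]
contact_force: [1.3, 0.4, -0.4]
grip_width: 0.0269
```

```bash
python3 -c "
from h import *
go(.4635,.248,.12,0)"
```

```text
t 11.9 grasp [0.4844 0.1858 0.1542] jaw 0.1 w 0.0269 F [ 1.3  0.4 -0.4] q7 -0.24 -> shift [ 0.0339  0.0623 -0.0211] turn 0.1 rows 2
```

{"method": "servo_tool", "body": {"motion": [[0.015,0.05,-0.017,0,1],[0.034,0.062,-0.021,0,1],[0.034,0.062,-0.021,0,1],[0.034,0.062,-0.021,0,1]]}}

```text
clock: 12.35
tcp_pos: [0.4617, 0.2474, 0.274]
orientation: [-0.004, 1.563, -0.001]
contact_force: [0.6, -1.0, -0.2]
grip_width: 0.0266
```

```bash
python3 -c "
from h import *
go(.4635,.248,.09,0)
a=save('wrist','m.png');b=save('side','m1.png')
cv2.imwrite('pics/m2.png',np.hstack([a[60:390,100:470],cv2.copyMakeBorder(cv2.resize(b[120:245,150:320],(430,316)),0,14,0,0,0)])[:,:,::-1])"
```

```text
t 12.3 grasp [0.4629 0.2469 0.119 ] jaw 0.1 w 0.0266 F [ 0.6 -1.  -0.2] q7 -0.33 -> shift [0.029  0.0012 0.0004] turn 0.1 rows 1
```

View pics/m2.png

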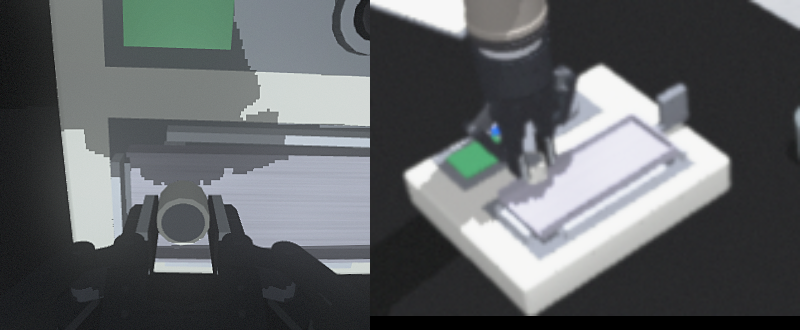

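The canister is over the tray's lip end, inside the walls. Placing it.

{"method": "servo_tool", "body": {"motion": [[0.015,0.001,0,0,1],[0.027,0.001,0,0,1],[0.028,0.001,0,0,1],[0.028,0.001,0,0,0],[0.028,0.001,0,0,0],[0.028,0.001,0,0,0],[-0.02,0.001,0,0,-0.2],[-0.06,0.001,0,0,-0.2]]}}

```text
clock: 13.25
tcp_pos: [0.4621, 0.2472, 0.3361]
orientation: [-0.002, 1.562, -0.004]
contact_force: [-0.1, 1.4, -0.5]
grip_width: 0.0513
```

```bash
python3 -c "
from h import *
go(.561,-.1815,.15,0)
cans('side',.015,100,20,250)"
```

```text
t 13.2 grasp [0.4635 0.2467 0.1811] jaw -0.1 w 0.0513 F [-0.1  1.4 -0.5] q7 -0.39 -> shift [ 0.0334 -0.428   0.0977] turn -0.1 rows 9
side px [355. 278.] area 156 xy [ 0.5596 -0.1825]
side px [401. 284.] area 161 xy [ 0.6233 -0.2748]
side px [383. 301.] area 170 xy [ 0.5535 -0.2737]
side px [426. 314.] area 173 xy [ 0.5972 -0.3679]
```

{"method": "servo_tool", "body": {"motion": [[0.01,-0.05,0.011,0,-0.2],[0.02,-0.1,0.023,0,-0.2],[0.02,-0.15,0.034,0,-0.2],[0.02,-0.2,0.046,0,-0.2],[0.02,-0.214,0.049,0,-0.2],[0.02,-0.214,0.049,0,-0.2],[0.02,-0.214,0.049,0,-0.2]]}}

```text
clock: 14.0
tcp_pos: [0.5133, 0.0338, 0.3228]
orientation: [0.006, 1.554, 0.001]
contact_force: [-0.4, 0.5, -1.3]
grip_width: 0.0515
```

{"method": "servo_tool", "body": {"motion": [[0.01,-0.05,0.011,0,-0.2],[0.02,-0.1,0.023,0,-0.2],[0.02,-0.15,0.034,0,-0.2],[0.03,-0.2,0.046,0,-0.2],[0.04,-0.214,0.049,0,-0.2],[0.04,-0.214,0.049,0,-0.2],[0.04,-0.214,0.049,0,-0.2]]}}

```text
clock: 14.7
tcp_pos: [0.5627, -0.1785, 0.2822]
orientation: [0.005, 1.555, 0.003]
contact_force: [-0.7, 1.0, -0.1]
grip_width: 0.0512
```

```bash
python3 -c "
from h import *
go(.561,-.1815,.025,0)
cans(); cans('side',.015,100,20,250)"
```

```text
t 14.7 grasp [ 0.5651 -0.1777  0.1272] jaw -0.1 w 0.0512 F [-0.7  1.  -0.1] q7 0.54 -> shift [ 0.1021 -0.0043 -0.0057] turn -0.1 rows 3
side px [355. 255.] area 25 xy [ 0.6125 -0.1361]
side px [355. 278.] area 153 xy [ 0.5595 -0.1828]
side px [401. 284.] area 161 xy [ 0.6233 -0.2748]
side px [383. 301.] area 170 xy [ 0.5535 -0.2737]
side px [426. 314.] area 174 xy [ 0.5971 -0.368 ]
```

{"method": "servo_tool", "body": {"motion": [[0.05,-0.004,-0.006,0,-0.2],[0.09,-0.004,-0.006,0,-0.2],[0.101,-0.004,-0.006,0,-0.2],[0.101,-0.004,-0.006,0,1],[0.101,-0.004,-0.006,0,1],[0.101,-0.004,-0.006,0,1],[0.101,-0.004,-0.006,0,1],[0.101,-0.004,-0.006,0,1]]}}

```text
clock: 15.6
tcp_pos: [0.559, -0.1812, 0.1828]
orientation: [0.004, 1.552, 0.005]
contact_force: [0.1, 0.4, 4.9]
grip_width: 0.0264
```

{"method": "servo_tool", "body": {"motion": [[-0.02,0,0,0,1],[-0.06,0,0,0,1],[-0.11,0.01,0,0,1],[-0.13,0.06,-0.005,0,1],[-0.13,0.11,-0.011,0,1],[-0.13,0.15,-0.015,0,1],[-0.13,0.15,-0.015,0,1],[-0.13,0.15,-0.015,0,1]]}}

```text
clock: 16.4
tcp_pos: [0.5415, -0.0306, 0.3137]
orientation: [0.002, 1.552, 0.007]
contact_force: [-0.0, -0.2, 0.4]
grip_width: 0.0266
```

{"method": "servo_tool", "body": {"motion": [[0,0.05,-0.004,0,1],[0,0.1,-0.008,0,1],[0,0.15,-0.012,0,1],[0,0.2,-0.016,0,1],[0.0,0.24,-0.019,0,1],[0.01,0.27,-0.022,0,1],[0.02,0.279,-0.022,0,1],[0.02,0.279,-0.022,0,1]]}}

```text
clock: 17.2
tcp_pos: [0.5188, 0.2481, 0.2935]
orientation: [-0.0, 1.553, 0.006]
contact_force: [-0.4, -1.1, -0.2]
grip_width: 0.0262
```

```bash
python3 -c "
from h import *
go(.524,.247,.0915,0)
cans('side',.015,100,20,250)"
```

```text
t 17.2 grasp [0.5215 0.2487 0.1385] jaw 0.2 w 0.0262 F [-0.4 -1.1 -0.2] q7 -0.25 -> shift [ 0.047  -0.0018  0.0016] turn 0.2 rows 1
side px [401. 284.] area 161 xy [ 0.6233 -0.2748]
side px [383. 301.] area 170 xy [ 0.5535 -0.2737]
side px [426. 314.] area 174 xy [ 0.5971 -0.368 ]
```

{"method": "servo_tool", "body": {"motion": [[0.02,-0.002,0.002,0,1],[0.042,-0.002,0.002,0,1],[0.047,-0.002,0.002,0,1],[0.047,-0.002,0.002,0,0],[0.047,-0.002,0.002,0,0],[0.047,-0.002,0.002,0,0],[0.0,-0.002,0.002,0,-0.2],[-0.03,-0.002,0.002,0,-0.2]]}}

```text
clock: 18.05
tcp_pos: [0.5212, 0.2438, 0.3263]
orientation: [0.002, 1.551, 0.003]
contact_force: [0.4, 0.9, 0.9]
grip_width: 0.0513
```

{"method": "servo_tool", "body": {"motion": [[0.0,-0.05,0.01,0,-0.2],[0.0,-0.1,0.02,0,-0.2],[0.0,-0.15,0.03,0,-0.2],[0.0,-0.2,0.04,0,-0.2],[0.0,-0.25,0.05,0,-0.2],[0.0,-0.26,0.05,0,-0.2],[0.0,-0.26,0.05,0,-0.2]]}}

```text
clock: 18.75
tcp_pos: [0.5713, -0.0201, 0.3271]
orientation: [0.006, 1.55, -0.003]
contact_force: [-0.7, 0.2, -0.0]
grip_width: 0.0509
```

{"method": "servo_tool", "body": {"motion": [[0.0,-0.05,0.01,0,-0.2],[0.01,-0.1,0.02,0,-0.2],[0.02,-0.15,0.03,0,-0.2],[0.03,-0.2,0.04,0,-0.2],[0.04,-0.25,0.05,0,-0.2],[0.05,-0.26,0.05,0,-0.2],[0.05,-0.26,0.05,0,-0.2],[0.05,-0.26,0.05,0,-0.2]]}}

```text
clock: 19.55
tcp_pos: [0.6213, -0.2787, 0.277]
orientation: [0.007, 1.551, -0.001]
contact_force: [0.0, 1.2, -0.1]
grip_width: 0.0514
```

```bash
python3 -c "
from h import *
go(.6245,-.2735,.0265,0)
cans('side',.015,100,20,250)
b=save('side','n.png');cv2.imwrite('pics/n2.png',cv2.resize(b[120:245,150:320],None,fx=3,fy=3)[:,:,::-1])"
```

```text
t 19.6 grasp [ 0.6243 -0.2782  0.122 ] jaw -0.3 w 0.0514 F [ 0.   1.2 -0.1] q7 0.67 -> shift [ 0.0955  0.0043 -0.0017] turn -0.3 rows 2
side px [403. 247.] area 63 xy [ 0.7229 -0.2073]
side px [406. 268.] area 21 xy [ 0.6723 -0.2542]
side px [401. 285.] area 155 xy [ 0.6227 -0.2756]
side px [383. 301.] area 170 xy [ 0.5535 -0.2737]
side px [426. 314.] area 173 xy [ 0.5972 -0.3679]
```

View pics/n2.png

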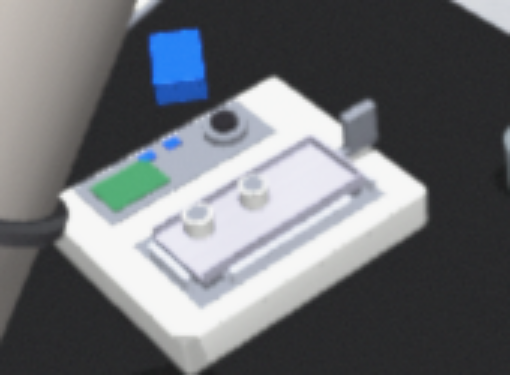

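Both canisters stand in the tray at (198,220) and (253,190). Next canister.

{"method": "servo_tool", "body": {"motion": [[0.05,0.004,-0.001,0,-0.2],[0.085,0.004,-0.001,0,-0.2],[0.0955,0.004,-0.001,0,-0.2],[0.0955,0.004,-0.001,0,1],[0.0955,0.004,-0.001,0,1],[0.0955,0.004,-0.001,0,1],[0.0955,0.004,-0.001,0,1],[0.0955,0.004,-0.001,0,1]]}}

```text
clock: 20.45
tcp_pos: [0.6232, -0.2736, 0.1837]
orientation: [0.004, 1.548, 0.0]
contact_force: [0.2, 1.1, 4.5]
grip_width: 0.0265
```

{"method": "servo_tool", "body": {"motion": [[-0.02,0,0,0,1],[-0.06,0,0,0,1],[-0.11,0.01,0,0,1],[-0.13,0.06,-0.005,0,1],[-0.13,0.11,-0.01,0,1],[-0.13,0.16,-0.015,0,1],[-0.13,0.2,-0.02,0,1],[-0.13,0.2,-0.02,0,1]]}}

```text
clock: 21.25
tcp_pos: [0.6009, -0.0655, 0.3135]
orientation: [0.0, 1.549, 0.013]
contact_force: [0.4, 0.6, -0.7]
grip_width: 0.0265
```

{"method": "servo_tool", "body": {"motion": [[0,0.05,-0.004,0,1],[0,0.1,-0.008,0,1],[0,0.15,-0.012,0,1],[0,0.2,-0.014,0,1],[0.0,0.25,-0.017,0,1],[0.0,0.3,-0.02,0,1],[0.01,0.32,-0.02,0,1],[0.01,0.32,-0.02,0,1]]}}

```text
clock: 22.05
tcp_pos: [0.577, 0.2604, 0.3046]
orientation: [-0.005, 1.55, 0.021]
contact_force: [-1.2, 0.4, -1.0]
grip_width: 0.0263
```

```bash
python3 -c "
from h import *
go(.5835,.2455,.0915,0)
cans('side',.015,100,20,250)"
```

```text
t 22.1 grasp [0.5802 0.2621 0.1496] jaw 1.0 w 0.0263 F [-1.2  0.4 -1. ] q7 -0.19 -> shift [ 0.058  -0.0172  0.0019] turn 1.0 rows 2
side px [383. 301.] area 170 xy [ 0.5535 -0.2737]
side px [426. 314.] area 173 xy [ 0.5972 -0.3679]
```

{"method": "servo_tool", "body": {"motion": [[0.02,-0.017,0.002,1,1],[0.045,-0.017,0.002,1,1],[0.0565,-0.017,0.002,1,1],[0.0565,-0.017,0.002,1,1],[0.0565,-0.017,0.002,1,0],[0.0565,-0.017,0.002,1,0],[0.0565,-0.017,0.002,1,0],[0.0,-0.017,0.002,1,-0.2]]}}

```text
clock: 22.9
tcp_pos: [0.5776, 0.2401, 0.2938]
orientation: [0.005, 1.56, -0.0]
contact_force: [0.2, 1.5, -0.0]
grip_width: 0.0514
```

{"method": "servo_tool", "body": {"motion": [[-0.03,0.0,0.0,0,-0.2],[-0.03,-0.05,0,0,-0.2],[-0.03,-0.1,-0.005,0,-0.2],[-0.03,-0.15,-0.01,0,-0.2],[-0.03,-0.2,-0.015,0,-0.2],[-0.03,-0.24,-0.015,0,-0.2],[-0.03,-0.24,-0.015,0,-0.2]]}}

```text
clock: 23.6
tcp_pos: [0.5607, -0.0072, 0.324]
orientation: [0.011, 1.558, -0.01]
contact_force: [-0.4, 0.3, 0.5]
grip_width: 0.0513
```

{"method": "servo_tool", "body": {"motion": [[0.0,-0.05,0,0,-0.2],[0.01,-0.1,-0.005,0,-0.2],[0.02,-0.15,-0.01,0,-0.2],[0.03,-0.2,-0.015,0,-0.2],[0.04,-0.25,-0.015,0,-0.2],[0.05,-0.278,-0.015,0,-0.2],[0.05,-0.278,-0.015,0,-0.2],[0.05,-0.278,-0.015,0,-0.2]]}}

```text
clock: 24.4
tcp_pos: [0.5424, -0.2855, 0.2735]
orientation: [0.013, 1.558, -0.011]
contact_force: [0.2, 0.3, -0.2]
grip_width: 0.0512
```

```bash
python3 -c "
from h import *
go(.5545,-.273,.0265,0)
cans('side',.015,100,20,250)
b=save('side','o.png');x=white(cv2.imread('pics/o.png'),170,5,60);print([(c.round(0),s) for c,s in x if 190<c[0]<280 and 150<c[1]<210])"
```

```text
t 24.4 grasp [ 0.5444 -0.2854  0.1185] jaw -0.9 w 0.0512 F [ 0.2  0.3 -0.2] q7 0.74 -> shift [0.0921 0.0124 0.0088] turn -0.9 rows 2
side px [401. 247.] area 43 xy [ 0.7213 -0.2031]
side px [382. 272.] area 68 xy [ 0.6206 -0.2169]
side px [383. 301.] area 177 xy [ 0.5557 -0.2735]
side px [426. 314.] area 174 xy [ 0.5971 -0.3679]
side px [383. 325.] area 136 xy [ 0.5041 -0.3141]
[(array([269., 156.]), np.int32(13))]
```

{"method": "servo_tool", "body": {"motion": [[0.02,0.0125,0.009,-0.9,-0.2],[0.06,0.0125,0.009,-0.9,-0.2],[0.09,0.0125,0.009,-0.9,-0.2],[0.092,0.0125,0.009,-0.9,-0.2],[0.092,0.0125,0.009,-0.9,1],[0.092,0.0125,0.009,-0.9,1],[0.092,0.0125,0.009,-0.9,1],[0.092,0.0125,0.009,-0.9,1]]}}

```text
clock: 25.3
tcp_pos: [0.5544, -0.271, 0.1836]
orientation: [-0.002, 1.555, 0.004]
contact_force: [1.0, 2.3, 6.4]
grip_width: 0.0267
```

{"method": "servo_tool", "body": {"motion": [[0,0,0,0,1],[-0.02,0,0,0,1],[-0.06,0,0,0,1],[-0.11,0.01,0,0,1],[-0.13,0.06,-0.007,0,1],[-0.13,0.11,-0.014,0,1],[-0.13,0.15,-0.02,0,1],[-0.13,0.15,-0.02,0,1]]}}

```text
clock: 26.1
tcp_pos: [0.5316, -0.1141, 0.3131]
orientation: [-0.007, 1.556, 0.016]
contact_force: [0.3, -1.0, -0.0]
grip_width: 0.0261
```

{"method": "servo_tool", "body": {"motion": [[0,0.05,-0.006,0,1],[0,0.1,-0.012,0,1],[0,0.15,-0.018,0,1],[0,0.2,-0.024,0,1],[0.0,0.25,-0.03,0,1],[0.0,0.3,-0.036,0,1],[0.01,0.33,-0.04,0,1],[0.01,0.33,-0.04,0,1]]}}

```text
clock: 26.9
tcp_pos: [0.4855, 0.2216, 0.3035]
orientation: [-0.013, 1.557, 0.024]
contact_force: [-0.5, 0.4, -1.0]
grip_width: 0.0262
```

```bash
python3 -c "
from h import *
go(.493,.213,.0915,0)
cans('side',.015,100,20,250)"
```

```text
t 26.9 grasp [0.4876 0.2228 0.1485] jaw 1.3 w 0.0262 F [-0.5  0.4 -1. ] q7 -0.22 -> shift [ 0.057  -0.0103  0.0044] turn 1.3 rows 2
side px [426. 314.] area 173 xy [ 0.5972 -0.3679]
```

{"method": "servo_tool", "body": {"motion": [[0.01,-0.01,0.0045,1.3,1],[0.03,-0.01,0.0045,1.3,1],[0.05,-0.01,0.0045,1.3,1],[0.056,-0.01,0.0045,1.3,1],[0.056,-0.01,0.0045,1.3,0],[0.056,-0.01,0.0045,1.3,0],[0.056,-0.01,0.0045,1.3,0],[0.0,-0.01,0.0045,1.3,-0.2]]}}

```text
clock: 27.75
tcp_pos: [0.4891, 0.207, 0.2937]
orientation: [0.002, 1.566, -0.004]
contact_force: [-0.4, 1.9, 0.0]
grip_width: 0.0513
```

{"method": "servo_tool", "body": {"motion": [[-0.03,0.0,0.0,0,-0.2],[-0.03,-0.05,0.01,0,-0.2],[-0.03,-0.1,0.02,0,-0.2],[-0.03,-0.15,0.03,0,-0.2],[-0.03,-0.2,0.04,0,-0.2],[-0.03,-0.25,0.05,0,-0.2],[-0.03,-0.27,0.053,0,-0.2],[-0.03,-0.27,0.053,0,-0.2]]}}

```text
clock: 28.55
tcp_pos: [0.5405, -0.0688, 0.3248]
orientation: [0.007, 1.565, -0.012]
contact_force: [0.7, 0.1, -0.9]
grip_width: 0.0516
```

{"method": "servo_tool", "body": {"motion": [[0.0,-0.05,0.01,0,-0.2],[0.0,-0.1,0.02,0,-0.2],[0.01,-0.15,0.03,0,-0.2],[0.02,-0.2,0.04,0,-0.2],[0.03,-0.25,0.05,0,-0.2],[0.04,-0.29,0.057,0,-0.2],[0.05,-0.303,0.06,0,-0.2],[0.05,-0.303,0.06,0,-0.2]]}}

```text
clock: 29.35
tcp_pos: [0.5955, -0.3756, 0.2743]
orientation: [0.01, 1.567, -0.016]
contact_force: [-0.8, -0.7, 0.2]
grip_width: 0.0512
```

```bash
python3 -c "
from h import *
go(.598,-.3675,.0265,0)
cans('side',.015,100,20,250);b=save('side','p.png')"
```

```text
t 29.4 grasp [ 0.596  -0.3763  0.1193] jaw -1.0 w 0.0512 F [-0.8 -0.7  0.2] q7 0.81 -> shift [0.0928 0.0092 0.0015] turn -1.0 rows 2
side px [434. 282.] area 79 xy [ 0.6876 -0.3298]
side px [426. 315.] area 163 xy [ 0.5965 -0.3687]
```

{"method": "servo_tool", "body": {"motion": [[0.02,0.009,0.0015,-1,-0.2],[0.06,0.009,0.0015,-1,-0.2],[0.09,0.009,0.0015,-1,-0.2],[0.092,0.009,0.0015,-1,-0.2],[0.092,0.009,0.0015,-1,1],[0.092,0.009,0.0015,-1,1],[0.092,0.009,0.0015,-1,1],[0.092,0.009,0.0015,-1,1]]}}

```text
clock: 30.25
tcp_pos: [0.5999, -0.3634, 0.1858]
orientation: [-0.007, 1.562, 0.002]
contact_force: [0.0, 0.3, 6.0]
grip_width: 0.0263
```

{"method": "servo_tool", "body": {"motion": [[0,0,0,0,1],[-0.02,0,0,0,1],[-0.06,0,0,0,1],[-0.11,0.01,0,0,1],[-0.13,0.06,-0.004,0,1],[-0.13,0.11,-0.008,0,1],[-0.13,0.16,-0.012,0,1],[-0.13,0.2,-0.015,0,1]]}}

```text
clock: 31.05
tcp_pos: [0.5823, -0.161, 0.3167]
orientation: [-0.006, 1.561, 0.003]
contact_force: [1.4, 1.3, 0.1]
grip_width: 0.0263
```

{"method": "servo_tool", "body": {"motion": [[0,0.05,-0.006,0,1],[0,0.1,-0.01,0,1],[0,0.15,-0.014,0,1],[0,0.2,-0.018,0,1],[0.0,0.25,-0.022,0,1],[0.0,0.3,-0.026,0,1],[0.01,0.35,-0.03,0,1],[0.01,0.36,-0.03,0,1]]}}

```text
clock: 31.85
tcp_pos: [0.549, 0.2055, 0.3057]
orientation: [-0.01, 1.562, 0.011]
contact_force: [0.1, 0.2, -1.1]
grip_width: 0.0266
```

```bash
python3 -c "
from h import *
go(.553,.2115,.0915,0)
cans('side',.015,100,20,250)"
```

```text
t 31.9 grasp [0.5504 0.2057 0.1507] jaw 0.8 w 0.0266 F [ 0.1  0.2 -1.1] q7 -0.12 -> shift [0.0593 0.0057 0.0021] turn 0.8 rows 2
```

{"method": "servo_tool", "body": {"motion": [[0.01,0.0057,0.002,0.8,1],[0.03,0.0057,0.002,0.8,1],[0.05,0.0057,0.002,0.8,1],[0.056,0.0057,0.002,0.8,1],[0.056,0.0057,0.002,0.8,0],[0.056,0.0057,0.002,0.8,0],[0.056,0.0057,0.002,0.8,0],[0.0,0.0057,0.002,0.8,-0.2]]}}

```text
clock: 32.7
tcp_pos: [0.5491, 0.2106, 0.2954]
orientation: [-0.004, 1.571, -0.004]
contact_force: [0.5, 1.4, 0.3]
grip_width: 0.0512
```

{"method": "servo_tool", "body": {"motion": [[-0.05,0.0,0.0,0,-0.2],[-0.06,0.02,0.02,0,0.2],[-0.06,0.06,0.02,0,1],[-0.06,0.1,0.024,0,1],[-0.06,0.14,0.024,0,1],[-0.06,0.142,0.024,0,1],[-0.06,0.142,0.024,0,1],[-0.06,0.142,0.024,0,1]]}}

```text
clock: 33.5
tcp_pos: [0.5735, 0.3512, 0.3549]
orientation: [-0.003, 1.571, -0.006]
contact_force: [1.2, 0.4, 0.4]
grip_width: 0.0
```

```bash
python3 -c "
from h import *
np.set_printoptions(precision=4,suppress=True)
go(.576,.352,.1,0)
a=save('wrist','q.png');b=save('side','q1.png')
cv2.imwrite('pics/q2.png',np.hstack([cv2.resize(a,(440,330)),cv2.copyMakeBorder(cv2.resize(b[120:245,150:320],(360,265)),0,65,0,0,0)])[:,:,::-1])"
```

```text
t 33.5 grasp [0.5736 0.3503 0.1999] jaw -0.1 w 0.0000 F [1.2 0.4 0.4] q7 -0.34 -> shift [0.0999 0.0023 0.0024] turn -0.1 rows 2
```

View pics/q2.png

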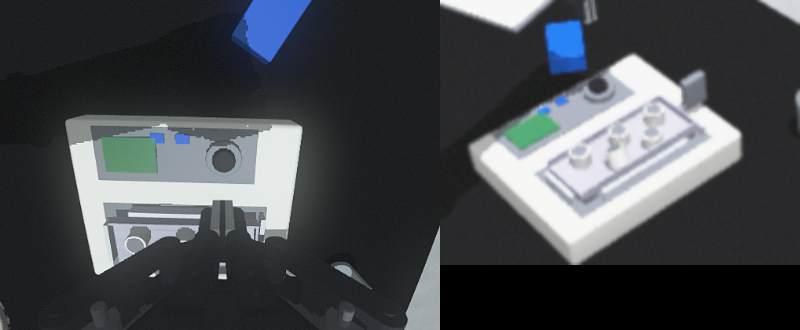

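All five are in the tray in the side view. One, at (617,157), shows no grey disc and may be lying down, so I'm checking closer and locating the key, at (223,159) in the wrist half.

```bash
python3 -c "
from h import *
np.set_printoptions(precision=4,suppress=True)
im=cv2.imread('pics/q.png',0)
c=cv2.HoughCircles(cv2.medianBlur(im[165:240,240:330],3),cv2.HOUGH_GRADIENT,1,50,param1=80,param2=12,minRadius=8,maxRadius=26);print(c+[240,165,0] if c is not None else None)
for z in (.055,.065): print(z,plane('wrist',[(284,203)],z),plane('top',[(184.5,213)],z),plane('side',[(225,160.5)],z))
t=grab_frame('top');b=cv2.imread('pics/q1.png')[:,:,::-1]
w=np.hstack([cv2.resize(b[155:220,190:280],None,fx=5,fy=5,interpolation=2),cv2.resize(t[170:295,195:265],(182,325))]);cv2.imwrite('pics/r.png',w[:,:,::-1])"
```

```text
[[[286.5 198.5  21. ]]]
0.055 [[0.5748 0.3475 0.055 ]] [[0.5759 0.3489 0.055 ]] [[0.583  0.3565 0.055 ]]
0.065 [[0.5747 0.3507 0.065 ]] [[0.5746 0.3471 0.065 ]] [[0.5764 0.3464 0.065 ]]
```

View pics/r.png

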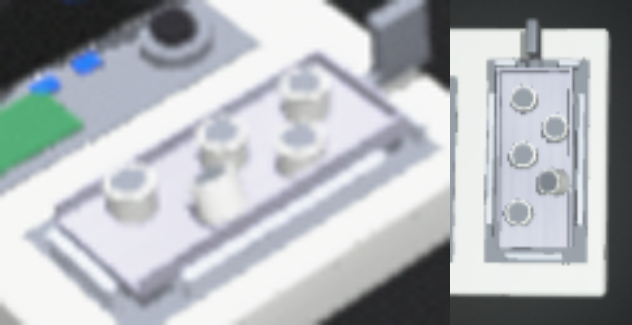

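The can at (550,181) in the top crop is tilted: its underside rests on the -y wall and its disc leans toward +y. The tray's centre is therefore about 4 mm more towards +y than I assumed. I'll regrasp that can and set it down about 7 mm further +y.

```bash
python3 -c "
from h import *
np.set_printoptions(precision=4,suppress=True)
f=lambda x,y:((x-450)/2.6+195,y/2.6+170)
print('D disc',plane('top',[f(548,181)],.088),'D right end',plane('top',[f(566,181)],.078))
print('others tops',plane('top',[f(523,98),f(555,127),f(522,155),f(518,212)],.086))
print('walls',plane('top',[f(497,155),f(573,155)],.076), 'ends',plane('top',[f(533,68),f(533,247)],.07))
go(.492,.213,.16,0)"
```

```text
D disc [[0.4957 0.2121 0.088 ]] D right end [[0.496 0.194 0.078]]
others tops [[0.584  0.2373 0.086 ]
 [0.5525 0.204  0.086 ]
 [0.5238 0.2391 0.086 ]
 [0.4642 0.2441 0.086 ]]
walls [[0.5254 0.2666 0.076 ]
 [0.5234 0.1863 0.076 ]] ends [[0.6182 0.2279 0.07  ]
 [0.4279 0.2305 0.07  ]]
t 33.6 grasp [0.5737 0.3503 0.2001] jaw -0.2 w 0.0002 F [0.1 0.2 0.4] q7 -0.34 -> shift [ 0.0408 -0.1373 -0.0813] turn -0.2 rows 4
```

{"method": "servo_tool", "body": {"motion": [[0.0,-0.04,-0.03,0,0],[0.02,-0.08,-0.06,0,0],[0.04,-0.12,-0.078,0,0],[0.041,-0.135,-0.078,0,0],[0.041,-0.135,-0.078,0,0],[0.041,-0.135,-0.078,0,0],[0.041,-0.135,-0.078,0,0]]}}

```text
clock: 34.35
tcp_pos: [0.4961, 0.2175, 0.3154]
orientation: [-0.002, 1.569, -0.004]
contact_force: [1.0, -0.1, -0.0]
grip_width: 0.0431
```

```bash
python3 -c "
from h import *
go(.4955,.2155,.093,0);save('wrist','s.png')"
```

```text
t 34.4 grasp [0.4964 0.2169 0.1604] jaw -0.1 w 0.0431 F [ 1.  -0.1 -0. ] q7 -0.21 -> shift [ 0.0675 -0.0012 -0.0011] turn -0.1 rows 2
```

{"method": "servo_tool", "body": {"motion": [[0.03,-0.001,-0.001,0,0],[0.055,-0.001,-0.001,0,0],[0.067,-0.001,-0.001,0,0],[0.067,-0.001,-0.001,0,0],[0.067,-0.001,-0.001,0,1],[0.067,-0.001,-0.001,0,1],[0.067,-0.001,-0.001,0,1],[0.067,-0.001,-0.001,0,1]]}}

```text
clock: 35.2
tcp_pos: [0.4953, 0.2165, 0.249]
orientation: [-0.002, 1.568, -0.003]
contact_force: [0.4, 0.1, 1.2]
grip_width: 0.0262
```

{"method": "servo_tool", "body": {"motion": [[-0.01,0.0,0,0,1],[-0.02,0.003,0,0,1],[-0.02,0.009,0,0,1],[-0.02,0.009,0,0,1],[-0.01,0.009,0,0,1],[-0.001,0.009,0,0,1],[-0.001,0.009,0,0,1],[-0.001,0.009,0,0,1]]}}

```text
clock: 36.0
tcp_pos: [0.497, 0.2252, 0.2556]
orientation: [0.005, 1.567, 0.0]
contact_force: [-22.7, -7.0, 74.2]
grip_width: 0.0268
```

```bash
python3 -c "
from h import *
go(.4955,.2155,.093,0);save('side','t.png')"
```

```text
t 36.0 grasp [0.4976 0.2257 0.1006] jaw -0.2 w 0.0268 F [-22.7  -7.   74.2] q7 -0.15 -> shift [ 0.0076 -0.0103 -0.0021] turn -0.2 rows 1
```

The can pressed on the floor at 74 N because it swung upright in the grip. Backing off 6 mm, then releasing.

{"method": "servo_tool", "body": {"motion": [[-0.006,0,0,0,1],[-0.006,0,0,0,1],[-0.006,0,0,0,1]]}}

```text
clock: 36.35
tcp_pos: [0.4966, 0.225, 0.2608]
orientation: [0.004, 1.568, -0.0]
contact_force: [0.7, -0.8, -0.8]
grip_width: 0.0263
```

```bash
python3 -c "
from h import *
go(.4955,.2155,.093,0);save('side','t1.png')"
```

```text
t 36.4 grasp [0.4971 0.2254 0.1058] jaw -0.2 w 0.0263 F [ 0.7 -0.8 -0.8] q7 -0.16 -> shift [ 0.0128 -0.01   -0.0016] turn -0.2 rows 1
```

{"method": "servo_tool", "body": {"motion": [[0.003,0,0,0,1],[0.004,0,0,0,1],[0.004,0,0,0,0],[0.004,0,0,0,0],[0.004,0,0,0,0],[-0.02,0,0,0,0],[-0.06,0,0,0,0]]}}

```text
clock: 37.1
tcp_pos: [0.4949, 0.2247, 0.3182]
orientation: [-0.0, 1.574, -0.004]
contact_force: [1.2, 0.5, -0.6]
grip_width: 0.0426
```

{"method": "servo_tool", "body": {"motion": [[-0.02,0.02,0.02,0,1],[-0.02,0.06,0.04,0,1],[-0.02,0.1,0.07,0,1],[-0.02,0.128,0.079,0,1],[-0.02,0.128,0.079,0,1],[-0.02,0.128,0.079,0,1]]}}

```text
clock: 37.7
tcp_pos: [0.5739, 0.3529, 0.3357]
orientation: [-0.003, 1.576, -0.005]
contact_force: [1.3, -0.3, -0.2]
grip_width: -0.0001
```

```bash
python3 -c "
from h import *
go(.5755,.3535,.09,0)
b=grab_frame('side');t=grab_frame('top')
w=np.hstack([cv2.resize(b[155:220,190:280],None,fx=5,fy=5,interpolation=2),cv2.resize(t[170:295,195:265],(182,325))]);cv2.imwrite('pics/u.png',w[:,:,::-1])"
```

```text
t 37.7 grasp [0.5731 0.3522 0.1807] jaw -0.1 w -0.0001 F [ 1.3 -0.3 -0.2] q7 -0.32 -> shift [0.0907 0.0018 0.0028] turn -0.1 rows 2
```

View pics/u.png

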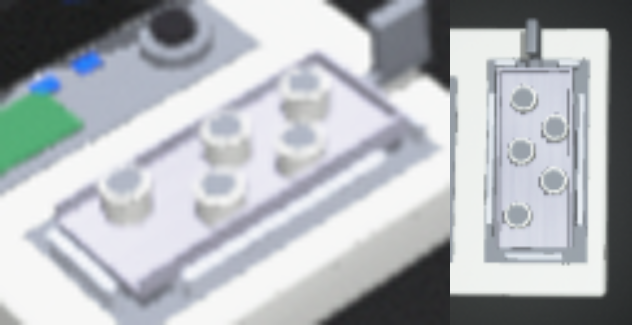

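All five stand upright in the tray, which sits flat between the guides. Now the key, with closed fingers straight down.

{"method": "servo_tool", "body": {"motion": [[0.03,0.001,0.002,0,1],[0.06,0.001,0.002,0,1],[0.08,0.001,0.002,0,1],[0.086,0.001,0.002,0,1],[0.086,0.001,0.002,0,1],[0.086,0.001,0.002,0,1]]}}

```text
clock: 38.4
tcp_pos: [0.5763, 0.3513, 0.252]
orientation: [0.001, 1.574, -0.006]
contact_force: [0.6, -0.5, -0.3]
grip_width: 0.0001
```

{"method": "servo_tool", "body": {"motion": [[0.003,0,0,0,1],[0.006,0,0,0,1],[0.008,0,0,0,1],[0.008,0,0,0,1],[0.008,0,0,0,1]]}}

```text
clock: 38.9
tcp_pos: [0.5764, 0.3514, 0.2442]
orientation: [0.001, 1.573, -0.006]
contact_force: [0.2, -0.5, 1.6]
grip_width: 0.0002
```

```bash
python3 -c "
from h import *
go(.5755,.3535,.07,0)"
```

```text
t 38.9 grasp [0.576  0.3509 0.0892] jaw -0.3 w 0.0002 F [ 0.2 -0.5  1.6] q7 -0.27 -> shift [ 0.0192  0.0026 -0.0004] turn -0.3 rows 1
```

{"method": "servo_tool", "body": {"motion": [[0.002,0.001,0,0,1],[0.003,0.001,0,0,1],[0.003,0.001,0,0,1],[0.003,0.001,0,0,1]]}}

```text
clock: 39.3
tcp_pos: [0.5766, 0.3522, 0.2413]
orientation: [0.001, 1.573, -0.006]
contact_force: [0.8, -1.6, 3.5]
grip_width: 0.0002
```

{"method": "servo_tool", "body": {"motion": [[0.002,0,0,0,1],[0.003,0,0,0,1],[0.003,0,0,0,1],[0.003,0,0,0,1]]}}

```text
clock: 39.7
tcp_pos: [0.5767, 0.3521, 0.2394]
orientation: [0.002, 1.573, -0.006]
contact_force: [-3.3, -3.4, 11.6]
grip_width: 0.0
```

{"method": "servo_tool", "body": {"motion": [[0.001,0,0,0,1],[0.0015,0,0,0,1],[0.0015,0,0,0,1],[0.0015,0,0,0,1]]}}

```text
clock: 40.1
tcp_pos: [0.5768, 0.352, 0.2394]
orientation: [0.003, 1.574, -0.005]
contact_force: [-4.2, -3.8, 13.7]
grip_width: 0.0
```

{"method": "servo_tool", "body": {"motion": [[-0.02,0,0,0,1],[-0.06,0,0,0,1],[-0.11,0,0,0,1],[-0.11,0,0.005,0,0],[-0.11,0,0.005,0,-0.2],[-0.11,0,0.005,0,-0.2]]}}

```text
clock: 40.7
tcp_pos: [0.5814, 0.3523, 0.348]
orientation: [0.002, 1.576, -0.006]
contact_force: [-0.1, -0.1, -2.0]
grip_width: 0.0432
```

```bash
python3 -c "
from h import *
np.set_printoptions(precision=4,suppress=True)
go(.646,.2295,.17,88.7)
t=save('side','v.png')"
```

```text
t 40.7 grasp [0.5806 0.3519 0.193 ] jaw -0.3 w 0.0432 F [-0.1 -0.1 -2. ] q7 -0.32 -> shift [ 0.0229 -0.122   0.0661] turn -89.0 rows 11
```

Key bottomed: force rose from 3.5 to 13.7 N with no further travel. Now turning back to grip the fin.

{"method": "servo_tool", "body": {"motion": [[0.0,-0.02,0.011,-8,-0.2],[0.0,-0.04,0.022,-16,-0.2],[0.0,-0.06,0.033,-24,-0.2],[0.0,-0.08,0.044,-32,-0.2],[0.0,-0.1,0.055,-40,-0.2],[0.0,-0.122,0.066,-48,-0.2],[0.0,-0.122,0.066,-56,-0.2],[0.0,-0.122,0.066,-64,-0.2]]}}

```text
clock: 41.55
tcp_pos: [0.6466, 0.2286, 0.3457]
orientation: [-0.869, 1.4, 0.87]
contact_force: [0.5, -0.4, 0.2]
grip_width: 0.0512
```

```bash
python3 -c "
from h import *
go(.6465,.2285,.16,88.7)"
```

```text
t 41.5 grasp [0.6453 0.2279 0.1907] jaw 63.9 w 0.0512 F [ 0.5 -0.4  0.2] q7 0.85 -> shift [ 0.0307 -0.001   0.0013] turn -24.8 rows 3
```

{"method": "servo_tool", "body": {"motion": [[0.01,-0.001,0.001,-8,-0.2],[0.02,-0.001,0.001,-16,-0.2],[0.03,-0.001,0.001,-24.8,-0.2],[0.03,-0.001,0.001,-24.8,-0.2],[0.03,-0.001,0.001,-24.8,-0.2]]}}

```text
clock: 42.05
tcp_pos: [0.6473, 0.2288, 0.3146]
orientation: [-1.189, 1.233, 1.195]
contact_force: [0.8, -0.1, -0.0]
grip_width: 0.0514
```

```bash
python3 -c "
from h import *
np.set_printoptions(precision=4,suppress=True)
go(.6465,.2285,.097,88.7)
o=get_obs();im=save('wrist','w.png');g=cv2.cvtColor(im,cv2.COLOR_RGB2GRAY)
for y in (.2185,.2285,.2385): pass
# profile across the fin, at the row where the fin's top (z=.112) projects
K,D,T=cam('wrist',o);I=np.linalg.inv(T)
pr=lambda P:cv2.projectPoints(np.float64(P)@I[:3,:3].T+I[:3,3],np.zeros(3),np.zeros(3),K,D)[0].reshape(-1,2)
q=pr([[.635,.2225,.112],[.635,.2345,.112],[.655,.2225,.112],[.655,.2345,.112],[.6645,.2285,.112]]);print(q.round(0))
for r in (q[0,1],q[2,1]):
    r=int(r);print(r,g[r-1:r+2,250:320].mean(0).astype(int))
print(g[q[2,1].astype(int)-20:q[2,1].astype(int)+40,int(q[4,0])])
"
```

```text
t 42.0 grasp [0.6457 0.2281 0.1596] jaw 88.5 w 0.0514 F [ 0.8 -0.1 -0. ] q7 1.23 -> shift [ 0.0626 -0.0014  0.0008] turn -0.2 rows 2
[[274. 232.]
 [293. 231.]
 [275. 260.]
 [293. 260.]
 [285. 273.]]
231 [235 235 235 235 235 235 235 235 235 235 235 235 235 235 235 235 235 235
 235 236 242 229 128  86  98 101 101 102 100 100 100 101  98 100 100  99
  99  99  96  92  87 144 151 147 148 147 147 147 148 148 147 147 147 148
 148 148 149 148 149 148 148 149 147 147 148 147 148 147 148 147]
260 [55 57 55 57 55 56 54 54 55 53 55 53 53 53 53 52 52 52 53 52 50 50 58 85
 91 92 92 93 92 92 91 91 93 90 92 92 91 89 91 90 66 47 46 46 45 48 45 46
 46 47 46 44 45 45 45 44 46 45 45 44 45 46 43 44 45 43 44 40 42 45]
[ 95  96  98  96  95  95  95  94  95  95  94  94  92  92  93  90  95  92
  94  92  94  90  90  93  90  93  88  90  93  89 106  58  36  41  39  42
  39  40  43  41  44  41  41  36  37  39  35  38  36  37  40  35  37  38
  33  36  35  38  32  35]
```

Fin measured at (0.6445, 0.227) from its edges in the wrist image (columns 272–290, end at row 270). Gripping it hard.

{"method": "servo_tool", "body": {"motion": [[0.03,0,-0.001,-0.2,-0.2],[0.055,0,-0.001,-0.2,-0.2],[0.0625,0,-0.001,-0.2,-0.2],[0.0625,0,-0.001,-0.2,-0.2],[0.0625,0,-0.001,-0.2,1],[0.0625,0,-0.001,-0.2,1],[0.0625,0,-0.001,-0.2,1],[0.0625,0,-0.001,-0.2,1]], "force": 120}}

```text
clock: 42.9
tcp_pos: [0.6475, 0.2277, 0.2544]
orientation: [-1.192, 1.228, 1.196]
contact_force: [0.1, -0.9, 5.1]
grip_width: 0.0104
```

{"method": "servo_tool", "body": {"motion": [[0,0,0,0,1],[0,0,0,0,1],[-0.003,0,0,0,1],[-0.008,0,0,0,1],[-0.015,0,0,0,1],[-0.02,0,0,0,1],[-0.025,0,0,0,1],[-0.025,0,0,0,1]]}}

```text
clock: 43.7
tcp_pos: [0.648, 0.2278, 0.2804]
orientation: [-1.193, 1.226, 1.195]
contact_force: [0.1, 0.4, -3.2]
grip_width: 0.0104
```

```bash
cat >> h.py <<'E'
def proj(n,P,o=None):
    K,D,T=cam(n,o);I=np.linalg.inv(T)
    return cv2.projectPoints(np.float64(P)@I[:3,:3].T+I[:3,3],np.zeros(3),np.zeros(3),K,D)[0].reshape(-1,2)
E
python3 - <<'E'
from h import *
np.set_printoptions(precision=3,suppress=True,linewidth=200)
F=[]
for i in range(6): F.append(get_obs()['contact_force']); save('side','x.png')
print(np.mean(F,0)); go(.645,.227,.13,88.7)
a=cv2.imread('pics/x.png').astype(int)
# fin's tilt in the side view etc: predicted pixels of lip corners and bottom-of-lip for tilt 0..15 deg
o=get_obs();M=R.from_rotvec(o['orientation']).as_matrix();g=o['tcp_pos']+.155*M[:,0]
for th in (0,4,8,12):
    Q=R.from_euler('ZYX',[-1.3,-th,0],degrees=True).as_matrix()
    print(th,proj('side',g+(np.array([(-.095,-.04,.016),(-.095,.04,.016),(0,-.04,.016),(.095,-.04,.016)])-[.123,0,.036])@Q.T).round(1).tolist())
E
```

```text
[ 0.239  0.146 -2.999]
t 44.0 grasp [0.646 0.227 0.124] jaw 88.7 w 0.0106 F [ 0.9 -0.8 -3. ] q7 1.25 -> shift [-0.006  0.001 -0.   ] turn 0.0 rows 1
0 [[215.5, 202.5], [197.9, 187.2], [243.8, 185.3], [270.4, 169.2]]
4 [[216.8, 206.2], [199.4, 190.9], [244.6, 187.3], [270.8, 169.4]]
8 [[218.4, 209.6], [201.1, 194.3], [245.5, 189.1], [271.3, 169.7]]
12 [[220.3, 212.6], [203.0, 197.3], [246.5, 190.8], [271.7, 169.8]]
```

Full weight (3.0 N) is on the wrist, so the tray is off the rails. Raising it and carrying it gently towards the bin.

{"method": "servo_tool", "body": {"motion": [[-0.005,0,0,0,1],[-0.018,0,0,0,1],[-0.035,0,0,0,1],[-0.055,0,0,0,1],[-0.07,0,0,0,1],[-0.078,0,0,0,1],[-0.081,0,0,0,1],[-0.081,0,0,0,1]]}}

```text
clock: 44.8
tcp_pos: [0.6481, 0.2281, 0.3602]
orientation: [-1.192, 1.228, 1.196]
contact_force: [0.1, 0.2, -3.4]
grip_width: 0.0105
```

{"method": "servo_tool", "body": {"motion": [[0,0.001,-0.005,0,1],[0,0.002,-0.02,0,1],[0,0.006,-0.045,0,1],[0,0.01,-0.075,0,1],[0,0.014,-0.105,0,1],[0,0.018,-0.13,0,1],[0,0.021,-0.147,0,1],[0,0.022,-0.155,0,1]]}}

```text
clock: 45.6
tcp_pos: [0.6222, 0.0706, 0.3608]
orientation: [-1.19, 1.231, 1.194]
contact_force: [0.5, 0.2, -3.1]
grip_width: 0.0102
```

{"method": "servo_tool", "body": {"motion": [[0,0.001,-0.01,0,1],[0,0.002,-0.025,0,1],[0,0.004,-0.045,0,1],[0,0.006,-0.06,0,1],[0,0.008,-0.07,0,1],[0,0.008,-0.075,0,1],[0,0.008,-0.075,0,1]]}}

```text
clock: 46.3
tcp_pos: [0.6123, -0.0047, 0.3613]
orientation: [-1.19, 1.231, 1.193]
contact_force: [0.7, -0.2, -2.2]
grip_width: 0.0104
```

```bash
cat >> h.py <<'E'
def traytilt(yaw=-1.3,f='y.png',mask=None):
    "tilt from the side view: bright blob under the fingers against the black bench"
    o=get_obs();im=save('side',f);M=R.from_rotvec(o['orientation']).as_matrix();g=o['tcp_pos']+.155*M[:,0]
    a=cv2.inRange(im,(95,)*3,(255,)*3)>0; best=[]
    for th in range(-4,71):
        Q=R.from_euler('ZYX',[yaw,-th,0],degrees=True).as_matrix()
        P=np.array([(-.095,-.04,.004),(-.095,.04,.004),(-.095,.04,.016),(.095,.04,.016),(.095,-.04,.016),(.095,-.04,.0),(-.095,-.04,0)])
        q=proj('side',g+(P-[.123,0,.036])@Q.T); m=np.zeros(a.shape,np.uint8); cv2.fillConvexPoly(m,cv2.convexHull(q.astype(np.float32)).astype(np.int32),1)
        d=cv2.dilate(m,np.ones((9,9)))-m; best.append((a[m>0].mean()-a[d>0].mean(),th))
    print('tilt score',sorted([(round(float(s),2),t) for s,t in best],reverse=True)[:4]); return g
E
python3 -c "
from h import *
go(.575,-.327,.205,88.7); traytilt(f='y1.png')"
```

```text
t 46.3 grasp [ 0.6111 -0.0054  0.2063] jaw 88.5 w 0.0104 F [ 0.7 -0.2 -2.2] q7 1.57 -> shift [ 0.0032  0.0276 -0.3224] turn -0.2 rows 7
tilt score [(0.6, 4), (0.6, 3), (0.59, 5), (0.59, 2)]
```

Tilt is about 3–4°, carrying the full load. On to the bin.

{"method": "servo_tool", "body": {"motion": [[0,0.001,-0.005,0,1],[0,0.002,-0.02,0,1],[0,0.005,-0.045,0,1],[0,0.008,-0.075,0,1],[0,0.011,-0.105,0,1],[0,0.013,-0.13,0,1],[0,0.015,-0.15,0,1],[0,0.016,-0.158,0,1]]}}

```text
clock: 47.15
tcp_pos: [0.5914, -0.165, 0.3623]
orientation: [-1.188, 1.233, 1.191]
contact_force: [-0.8, -0.2, -2.3]
grip_width: 0.0108
```

{"method": "servo_tool", "body": {"motion": [[0,0.001,-0.01,0,1],[0,0.002,-0.03,0,1],[0,0.005,-0.06,0,1],[0,0.008,-0.09,0,1],[0,0.01,-0.12,0,1],[0,0.011,-0.145,0,1],[0,0.012,-0.158,0,1],[0,0.012,-0.16,0,1]]}}

```text
clock: 47.95
tcp_pos: [0.5742, -0.326, 0.3633]
orientation: [-1.187, 1.235, 1.189]
contact_force: [-0.9, 0.4, -1.7]
grip_width: 0.0106
```

```bash
python3 -c "
from h import *
go(.575,-.327,.205,88.7); g=traytilt(f='z1.png')
# bin position check from the side view and triangulated rim corners
import numpy as np
np.set_printoptions(precision=3,suppress=True)
print(proj('side',[(.483,-.232,.06),(.483,-.422,.06),(.322,-.422,.06),(.322,-.232,.06)]), plane('side',[(353,304),(419,353),(374,410),(306,350)],.06))"
```

```text
t 48.0 grasp [ 0.5729 -0.327   0.2083] jaw 88.2 w 0.0106 F [-0.9  0.4 -1.7] q7 2.12 -> shift [ 0.0033 -0.0021  0.0001] turn -0.5 rows 1
tilt score [(0.61, 1), (0.61, 0), (0.6, 3), (0.6, 2)]
[[351.874 298.29 ]
 [419.754 352.122]
 [370.957 405.782]
 [302.006 343.466]] [[ 0.473 -0.244  0.06 ]
 [ 0.48  -0.422  0.06 ]
 [ 0.32  -0.432  0.06 ]
 [ 0.317 -0.249  0.06 ]]
```

The tray is level over the bin: grip at (0.573, -0.327, 0.208), lip at x≈0.355. Now lowering the grip force step by step so that it swivels lip-down in the pads.

{"method": "servo_tool", "body": {"motion": [[0,0,0,0,1],[0,0,0,0,1],[0,0,0,0,1],[0,0,0,0,1]], "force": 80}}

```text
clock: 48.4
tcp_pos: [0.5751, -0.3238, 0.3632]
orientation: [-1.188, 1.233, 1.192]
contact_force: [-0.2, 0.9, -3.5]
grip_width: 0.0104
```

{"method": "servo_tool", "body": {"motion": [[0,0,0,0,1],[0,0,0,0,1],[0,0,0,0,1],[0,0,0,0,1]], "force": 50}}

```text
clock: 48.8
tcp_pos: [0.575, -0.3239, 0.3633]
orientation: [-1.188, 1.233, 1.191]
contact_force: [-0.4, 0.0, -2.8]
grip_width: 0.0107
```

```bash
python3 -c "
from h import *
go(.575,-.327,.205,88.7); g=traytilt(f='z2.png')"
```

```text
t 48.8 grasp [ 0.5738 -0.3247  0.2083] jaw 88.4 w 0.0107 F [-0.4  0.  -2.8] q7 2.12 -> shift [ 0.0033 -0.0013 -0.0022] turn -0.3 rows 1
tilt score [(0.64, 4), (0.62, 5), (0.62, 3), (0.62, 2)]
```

{"method": "servo_tool", "body": {"motion": [[0,0,0,0,1],[0,0,0,0,1],[0,0,0,0,1],[0,0,0,0,1]], "force": 35}}

```text
clock: 49.25
tcp_pos: [0.575, -0.3239, 0.3633]
orientation: [-1.188, 1.233, 1.191]
contact_force: [-0.3, -0.6, -3.0]
grip_width: 0.0104
```

```bash
python3 -c "
from h import *
go(.575,-.327,.205,88.7); g=traytilt(f='z3.png')"
```

```text
t 49.2 grasp [ 0.5737 -0.3248  0.2083] jaw 88.4 w 0.0104 F [-0.3 -0.6 -3. ] q7 2.12 -> shift [ 0.0033 -0.0014 -0.0022] turn -0.3 rows 1
tilt score [(0.63, 4), (0.62, 5), (0.62, 3), (0.62, 2)]
```

{"method": "servo_tool", "body": {"motion": [[0,0,0,0,1],[0,0,0,0,1],[0,0,0,0,1],[0,0,0,0,1]], "force": 22}}

```text
clock: 49.7
tcp_pos: [0.575, -0.3239, 0.3632]
orientation: [-1.188, 1.233, 1.191]
contact_force: [0.6, 0.1, -2.8]
grip_width: 0.0103
```

```bash
python3 -c "
from h import *
go(.575,-.327,.205,88.7); g=traytilt(f='z4.png')"
```

```text
t 49.7 grasp [ 0.5737 -0.3247  0.2082] jaw 88.4 w 0.0103 F [ 0.6  0.1 -2.8] q7 2.12 -> shift [ 0.0032 -0.0014 -0.0022] turn -0.3 rows 1
tilt score [(0.63, 4), (0.62, 5), (0.62, 3), (0.62, 2)]
```

It holds 4° even at 22 N. I'll lower to z≈0.187, so that the bin's rim stops the tray at about 41°, and then ease the fingers by position command.

{"method": "servo_tool", "body": {"motion": [[0.005,0,-0.003,0,1],[0.015,0,-0.003,0,1],[0.021,0,-0.003,0,1],[0.021,0,-0.003,0,1],[0.021,0,-0.003,0,1]], "force": 20}}

```text
clock: 50.25
tcp_pos: [0.5747, -0.327, 0.3419]
orientation: [-1.188, 1.233, 1.192]
contact_force: [0.2, 0.4, -3.0]
grip_width: 0.01
```

{"method": "servo_tool", "body": {"motion": [[0,0,0,0,0.88],[0,0,0,0,0.88],[0,0,0,0,0.84],[0,0,0,0,0.84]]}}

```text
clock: 50.65
tcp_pos: [0.5748, -0.3269, 0.3421]
orientation: [-1.188, 1.233, 1.192]
contact_force: [-0.2, -0.7, -3.8]
grip_width: 0.0101
```

```bash
python3 -c "
from h import *
go(.575,-.327,.187,88.7); g=traytilt(f='z5.png')"
```

```text
t 50.6 grasp [ 0.5734 -0.3277  0.1871] jaw 88.4 w 0.0101 F [-0.2 -0.7 -3.8] q7 2.13 -> shift [ 0.     -0.0015  0.0008] turn -0.3 rows 1
tilt score [(0.52, -3), (0.51, 5), (0.51, 1), (0.51, -2)]
```

{"method": "servo_tool", "body": {"motion": [[0,0,0,0,0.81],[0,0,0,0,0.81],[0,0,0,0,0.79],[0,0,0,0,0.79]]}}

```text
clock: 51.1
tcp_pos: [0.5747, -0.327, 0.342]
orientation: [-1.188, 1.233, 1.192]
contact_force: [-0.3, -0.1, -3.5]
grip_width: 0.0103
```

```bash
sed -i 's/(95,)\*3,(255,)\*3)>0; best/(T,)*3,(255,)*3)>0; best/; s/mask=None/T=95/' h.py; python3 -c "
from h import *
go(.575,-.327,.187,88.7)
for T in (140,170,195): g=traytilt(f='z6.png',T=T)
im=cv2.imread('pics/z6.png'); 
print(proj('side',[(.36,-.327,.16),(.45,-.327,.16),(.4,-.38,.004)]).round(0)); print(im[300:420:8,330:420:6,1])"
```

```text
t 51.1 grasp [ 0.5734 -0.3277  0.187 ] jaw 88.4 w 0.0103 F [-0.3 -0.1 -3.5] q7 2.13 -> shift [-0.     -0.0016  0.0008] turn -0.3 rows 1
tilt score [(0.79, 2), (0.79, 1), (0.78, 0), (0.77, 3)]
tilt score [(0.8, 0), (0.79, -1), (0.78, 2), (0.78, 1)]
tilt score [(0.67, 2), (0.67, 0), (0.67, -1), (0.66, 4)]
[[352. 338.]
 [382. 309.]
 [376. 377.]]
[[ 31  31  33  30  64  88 185 149 186 202 233 242 183 241 232]
 [ 44  43  61 114 202 228 227 231 195 226 234 153 226 220  64]
 [ 43 162 148 195 232 230 184 183 241 183 241 232 192  39  41]
 [117 200 234 232 233 220 173 203 149 244 207 119  44  43  44]
 [118 185 233 234 232 233 229 229 232 218 102  54  42  42  44]
 [141 108 107 202 235 232 232 231 160 102  99  99 146  43  43]
 [106 107 107 106 108 234 221 125 185 184 184  98  99  99 154]
 [107 108 108 107 108 107 151 185 184 185 185 184 173  99 100]
 [184 108 107 107 107 185 184 185 186 185 185 185 185 121 114]
 [ 98 182 116 113 186 187 187 188 186 186 186 187 157 114  44]
 [ 97  99 124 186 187 186 187 186 186 186 187 185 100  42  44]
 [ 47  65  99  99 184 185 186 185 187 151 148  62  45  44  45]
 [ 45  45  47  98  98 108 186 186 115 120  48  45  46  45  44]
 [ 47  45  47  48  68  98  98 170 115  44  44  47  47  45  46]
 [ 46  47  46  47  47  47 102 114  47  47  43  47  46  45  45]]
```

{"method": "servo_tool", "body": {"motion": [[0,0,0,0,0.775],[0,0,0,0,0.775],[0,0,0,0,0.765],[0,0,0,0,0.765]]}}

```text
clock: 51.65
tcp_pos: [0.5747, -0.327, 0.342]
orientation: [-1.188, 1.233, 1.192]
contact_force: [-0.7, 0.7, -3.3]
grip_width: 0.0103
```

```bash
python3 -c "
from h import *
go(.575,-.327,.187,88.7)
traytilt(f='z7.png',T=195)"
```

```text
t 51.6 grasp [ 0.5734 -0.3277  0.187 ] jaw 88.4 w 0.0103 F [-0.7  0.7 -3.3] q7 2.13 -> shift [-0.     -0.0016  0.0008] turn -0.3 rows 1
tilt score [(0.67, 2), (0.67, 1), (0.67, 0), (0.67, -1)]
```

{"method": "servo_tool", "body": {"motion": [[0,0,0,0,0.757],[0,0,0,0,0.757],[0,0,0,0,0.75],[0,0,0,0,0.75]]}}

```text
clock: 52.1
tcp_pos: [0.5747, -0.327, 0.342]
orientation: [-1.188, 1.233, 1.192]
contact_force: [0.3, -0.3, -3.3]
grip_width: 0.0109
```

```bash
python3 -c "
from h import *
go(.575,-.327,.187,88.7)
traytilt(f='z8.png',T=195)"
```

```text
t 52.1 grasp [ 0.5734 -0.3277  0.187 ] jaw 88.4 w 0.0109 F [ 0.3 -0.3 -3.3] q7 2.13 -> shift [-0.     -0.0016  0.0008] turn -0.3 rows 1
tilt score [(0.67, 2), (0.67, 1), (0.67, 0), (0.67, -1)]
```

{"method": "servo_tool", "body": {"motion": [[0,0,0,0,0.745],[0,0,0,0,0.745],[0,0,0,0,0.745]]}}

```text
clock: 52.45
tcp_pos: [0.5747, -0.327, 0.342]
orientation: [-1.188, 1.233, 1.192]
contact_force: [0.5, 0.0, -3.7]
grip_width: 0.0113
```

```bash
python3 -c "
from h import *
go(.575,-.327,.187,88.7)
traytilt(f='z8.png',T=195)"
```

```text
t 52.5 grasp [ 0.5734 -0.3278  0.187 ] jaw 88.4 w 0.0113 F [ 0.5  0.  -3.7] q7 2.13 -> shift [-0.     -0.0016  0.0008] turn -0.3 rows 1
tilt score [(0.68, 0), (0.67, 2), (0.67, 1), (0.67, -1)]
```

{"method": "servo_tool", "body": {"motion": [[0,0,0,0,0.738],[0,0,0,0,0.738],[0,0,0,0,0.738]]}}

```text
clock: 52.8
tcp_pos: [0.5747, -0.327, 0.342]
orientation: [-1.188, 1.233, 1.192]
contact_force: [0.7, 0.6, -3.2]
grip_width: 0.0113
```

```bash
python3 -c "
from h import *
go(.575,-.327,.187,88.7)
traytilt(f='z9.png',T=195)"
```

```text
t 52.8 grasp [ 0.5734 -0.3278  0.187 ] jaw 88.4 w 0.0113 F [ 0.7  0.6 -3.2] q7 2.13 -> shift [-0.     -0.0016  0.0008] turn -0.3 rows 1
tilt score [(0.67, 2), (0.67, 1), (0.67, 0), (0.67, -1)]
```

{"method": "servo_tool", "body": {"motion": [[0,0,0,0,0.732],[0,0,0,0,0.732],[0,0,0,0,0.732]]}}

```text
clock: 53.15
tcp_pos: [0.5747, -0.327, 0.342]
orientation: [-1.188, 1.233, 1.192]
contact_force: [-0.9, 0.7, -2.0]
grip_width: 0.0118
```

```bash
python3 -c "
from h import *
go(.575,-.327,.187,88.7)
traytilt(f='z8.png',T=195)"
```

```text
t 53.1 grasp [ 0.5734 -0.3277  0.187 ] jaw 88.4 w 0.0118 F [-0.9  0.7 -2. ] q7 2.13 -> shift [-0.     -0.0016  0.0008] turn -0.3 rows 1
tilt score [(0.67, 2), (0.67, 1), (0.67, 0), (0.67, -1)]
```

{"method": "servo_tool", "body": {"motion": [[0,0,0,0,0.727],[0,0,0,0,0.727],[0,0,0,0,0.727]]}}

```text
clock: 53.5
tcp_pos: [0.5746, -0.3269, 0.3419]
orientation: [-1.187, 1.233, 1.192]
contact_force: [-1.0, -1.1, -0.7]
grip_width: 0.0117
```

```bash
python3 -c "
from h import *
go(.575,-.327,.187,88.7)
traytilt(f='z9.png',T=195)"
```

```text
t 53.5 grasp [ 0.5732 -0.3277  0.1869] jaw 88.4 w 0.0117 F [-1.  -1.1 -0.7] q7 2.13 -> shift [-0.0001 -0.0018  0.0007] turn -0.3 rows 1
tilt score [(0.55, 41), (0.55, 40), (0.55, 39), (0.54, 38)]
```

The tray swung to about 40° and rests on the rim, as planned. Closing again to hold it there, then checking whether it is empty.

{"method": "servo_tool", "body": {"motion": [[0,0,0,0,1],[0,0,0,0,1],[0,0,0,0,1],[0,0,0,0,1],[0,0,0,0,1],[0,0,0,0,1]], "force": 120}}

```text
clock: 54.15
tcp_pos: [0.5745, -0.327, 0.3419]
orientation: [-1.187, 1.233, 1.193]
contact_force: [-1.0, -0.1, -0.8]
grip_width: 0.0103
```

{"method": "servo_tool", "body": {"motion": [[-0.005,0,0,0,1],[-0.015,0,0,0,1],[-0.025,0,0,0,1],[-0.03,0,0,0,1],[-0.03,0,0,0,1],[-0.03,0,0,0,1]]}}

```text
clock: 54.75
tcp_pos: [0.5748, -0.3267, 0.3721]
orientation: [-1.187, 1.233, 1.192]
contact_force: [-0.6, -0.7, -1.4]
grip_width: 0.0108
```

```bash
python3 - <<'E'
from h import *
np.set_printoptions(precision=2,suppress=True)
F=[]
for i in range(8): F.append(get_obs()['contact_force']); im=grab_frame('side')
print('F',np.mean(F,0)); go(.575,-.327,.25,88.7); traytilt(f='za.png',T=195)
w=save('wrist','zw.png')
for n,im in(('side',im),('wrist',w)):
    g=cv2.inRange(im,(205,)*3,(255,)*3); k,_,s,c=cv2.connectedComponentsWithStats(g)
    print(n,[(c[i].round(0).tolist(),int(s[i,4])) for i in range(1,k) if s[i,4]>15])
E
```

```text
F [-0.   -0.33 -1.9 ]
t 55.1 grasp [ 0.57 -0.33  0.22] jaw 88.4 w 0.0103 F [-0.  -0.5 -2.5] q7 2.12 -> shift [-0.03 -0.    0.  ] turn -0.3 rows 1
tilt score [(0.74, 40), (0.73, 39), (0.72, 41), (0.71, 42)]
side [([81.0, 34.0], 4519), ([258.0, 9.0], 455), ([304.0, 6.0], 309), ([463.0, 58.0], 12037), ([513.0, 4.0], 82), ([550.0, 18.0], 656), ([202.0, 60.0], 21), ([350.0, 133.0], 5102), ([429.0, 80.0], 21), ([195.0, 106.0], 1525), ([209.0, 86.0], 54), ([444.0, 89.0], 37), ([80.0, 124.0], 727), ([466.0, 113.0], 159), ([61.0, 137.0], 309), ([228.0, 192.0], 2732), ([553.0, 161.0], 204), ([517.0, 211.0], 6830), ([238.0, 193.0], 371), ([328.0, 179.0], 86), ([206.0, 206.0], 51), ([43.0, 273.0], 26), ([390.0, 312.0], 2511), ([66.0, 314.0], 200), ([357.0, 354.0], 185), ([153.0, 391.0], 1215), ([543.0, 384.0], 1388), ([349.0, 372.0], 269), ([86.0, 405.0], 476), ([1.0, 417.0], 22)]
wrist [([271.0, 102.0], 22079), ([366.0, 26.0], 16), ([336.0, 97.0], 688), ([18.0, 246.0], 3315), ([544.0, 408.0], 653), ([9.0, 412.0], 112), ([401.0, 414.0], 18)]
```

Force fell from 3.0 to 1.9 N, the empty tray's weight, and bright blobs appeared in the bin. Carrying the empty tray to the free bench to level it there.

{"method": "servo_tool", "body": {"motion": [[-0.01,0,0,0,1],[-0.03,0,0,0,1],[-0.035,0,0.02,0,1],[-0.035,-0.002,0.05,0,1],[-0.035,-0.004,0.085,0,1],[-0.035,-0.006,0.115,0,1],[-0.035,-0.008,0.135,0,1],[-0.035,-0.009,0.14,0,1]]}}

```text
clock: 56.05
tcp_pos: [0.589, -0.1838, 0.4068]
orientation: [-1.19, 1.229, 1.196]
contact_force: [0.7, 0.5, -2.1]
grip_width: 0.0101
```

{"method": "servo_tool", "body": {"motion": [[0,-0.001,0.02,0,1],[0,-0.002,0.05,0,1],[0,-0.004,0.085,0,1],[0,-0.006,0.115,0,1],[0,-0.008,0.14,0,1],[0,-0.01,0.156,0,1],[0,-0.01,0.158,0,1],[0,-0.01,0.158,0,1]]}}

```text
clock: 56.85
tcp_pos: [0.6028, -0.0274, 0.4063]
orientation: [-1.19, 1.23, 1.195]
contact_force: [0.4, -0.9, -2.6]
grip_width: 0.0104
```

```bash
python3 - <<'E'
from h import *
np.set_printoptions(precision=3,suppress=True)
go(.6,-.03,.18,88.7); traytilt(f='zb.png',T=95)
im=save('top','zt.png')
g=cv2.inRange(im[225:315,380:480],(215,)*3,(255,)*3); k,_,s,c=cv2.connectedComponentsWithStats(g)
print([((c[i]+[380,225]).round(0).tolist(),int(s[i,4])) for i in range(1,k) if s[i,4]>5])
E
```

```text
t 56.9 grasp [ 0.602 -0.028  0.251] jaw 88.6 w 0.0104 F [ 0.4 -0.9 -2.6] q7 1.59 -> shift [ 0.071  0.001 -0.002] turn -0.1 rows 2
tilt score [(0.8, 42), (0.8, 40), (0.79, 41), (0.78, 43)]
[([421.0, 258.0], 7), ([422.0, 264.0], 10), ([430.0, 274.0], 6), ([426.0, 285.0], 65), ([436.0, 284.0], 34)]
```

{"method": "servo_tool", "body": {"motion": [[0.02,0,0,0,1],[0.05,0,0,0,1],[0.075,0,0,0,1],[0.081,0,0,0,1],[0.081,0,0,0,1],[0.081,0,0,0,1]], "force": 40}}

```text
clock: 57.55
tcp_pos: [0.6025, -0.0295, 0.3265]
orientation: [-1.189, 1.231, 1.191]
contact_force: [0.5, -0.3, -1.6]
grip_width: 0.0103
```

{"method": "servo_tool", "body": {"motion": [[0.01,-0.009,0,0,1],[0.02,-0.02,0,0,1],[0.03,-0.028,0,0,1],[0.04,-0.036,0,0,1],[0.05,-0.042,0,0,1],[0.06,-0.048,0,0,1],[0.06,-0.048,0,0,1]]}}

```text
clock: 58.25
tcp_pos: [0.6521, -0.031, 0.2655]
orientation: [-1.19, 1.229, 1.19]
contact_force: [2.1, 0.2, 2.6]
grip_width: 0.0103
```

```bash
python3 - <<'E'
from h import *
go(.672,-.028,.037,88.7); traytilt(f='zc.png',T=95)
E
```

```text
t 58.2 grasp [ 0.6513 -0.0318  0.1105] jaw 88.4 w 0.0103 F [2.1 0.2 2.6] q7 1.64 -> shift [ 0.0733 -0.0209  0.0047] turn -0.3 rows 2
tilt score [(0.89, 23), (0.87, 22), (0.86, 21), (0.85, 24)]
```

Leveling works (23° now). Continuing down to the bench.

{"method": "servo_tool", "body": {"motion": [[0.01,-0.006,0,0,1],[0.02,-0.011,0,0,1],[0.03,-0.015,0,0,1],[0.04,-0.018,0,0,1],[0.05,-0.021,0,0,1],[0.06,-0.023,0,0,1],[0.068,-0.025,0,0,1],[0.068,-0.025,0,0,1]]}}

```text
clock: 59.1
tcp_pos: [0.6757, -0.0321, 0.1959]
orientation: [-1.189, 1.231, 1.192]
contact_force: [-0.5, 0.3, -2.3]
grip_width: 0.0099
```

{"method": "servo_tool", "body": {"motion": [[0.003,0,0,0,1],[0.005,0,0,0,1],[0.007,0,0,0,1],[0.007,0,0,0,1]]}}

```text
clock: 59.5
tcp_pos: [0.6776, -0.0323, 0.1931]
orientation: [-1.191, 1.226, 1.187]
contact_force: [-1.8, 0.7, 24.2]
grip_width: 0.0103
```

```bash
python3 - <<'E'
from h import *
go(.672,-.028,.037,88.7); traytilt(f='zd.png',T=95)
E
```

```text
t 59.5 grasp [ 0.6774 -0.033   0.0381] jaw 88.4 w 0.0103 F [-1.8  0.7 24.2] q7 1.66 -> shift [0.0011 0.0055 0.0049] turn -0.3 rows 1
tilt score [(0.89, -1), (0.88, 0), (0.87, 1), (0.85, -2)]
```

Flat on the bench. Regrip hard, then lift.

{"method": "servo_tool", "body": {"motion": [[-0.002,0,0,0,0.5],[-0.002,0,0,0,0.5],[-0.002,0,0,0,0.5],[-0.002,0,0,0,1],[-0.002,0,0,0,1],[-0.002,0,0,0,1],[-0.002,0,0,0,1],[-0.002,0,0,0,1]], "force": 120}}

```text
clock: 60.35
tcp_pos: [0.6774, -0.0323, 0.1947]
orientation: [-1.191, 1.227, 1.188]
contact_force: [-0.2, -0.1, -0.2]
grip_width: 0.0104
```

{"method": "servo_tool", "body": {"motion": [[-0.005,0,0,0,1],[-0.02,0,0,0,1],[-0.04,0,0,0,1],[-0.07,0,0,0,1],[-0.095,0,0,0,1],[-0.11,0,0,0,1],[-0.115,0,0,0,1],[-0.115,0,0,0,1]]}}

```text
clock: 61.15
tcp_pos: [0.6776, -0.0317, 0.3103]
orientation: [-1.192, 1.226, 1.187]
contact_force: [0.4, -0.3, -2.6]
grip_width: 0.0103
```

```bash
python3 - <<'E'
from h import *
np.set_printoptions(precision=4,suppress=True)
go(.6455,.227,.15,88.6); traytilt(f='ze.png',T=95)
o=get_obs();M=R.from_rotvec(o['orientation']).as_matrix();g=o['tcp_pos']+.155*M[:,0]
im=save('wrist','zf.png');gr=cv2.cvtColor(im,cv2.COLOR_RGB2GRAY)
# where is the tray's end wall seen, for comparison with g.png/w.png
q=proj('wrist',[g+[-.028,-.04,-.02],g+[-.028,.04,-.02],g+[-.1,-.04,-.02],g+[-.1,.04,-.02]],o);print(q.round(1))
r=int(q[2,1]);e=np.diff(gr[r-1:r+2].mean(0));i=np.where(abs(e)>25)[0];print(r,i,e[i].astype(int))
print('col',gr[190:240,240].astype(int),gr[190:240,330].astype(int))
E
```

```text
t 61.1 grasp [ 0.6775 -0.0324  0.1553] jaw 88.4 w 0.0103 F [ 0.4 -0.3 -2.6] q7 1.63 -> shift [0.0042 0.0392 0.2584] turn -0.2 rows 6
tilt score [(0.84, 3), (0.84, 2), (0.83, 4), (0.82, 5)]
[[205.5 222.6]
 [358.3 218.9]
 [188.9  73.9]
 [366.1  68.5]]
73 [196 197 202 203 215 216 356 357 362 368 369 491 554] [ 106   50  -34  -92   75   26  -91  -30  126  -76  -98   70 -107]
col [224 222 223 223 224 230 166 116 123 110 109 107 109 106  95 171 214 218
 216 224 168  87  55  64  63  66  62  62  62  62  59  59  61  61  61  59
  56  56  55  56  57  54  54  55  53  52  51  51  50  53] [139 131 134 132 132 135 132 132 131 115 107 109 111 107 102 119 127 126
 128 136 103  62  51  57  54  55  55  54  52  52  51  51  48  48  50  48
  49  48  46  47  49  51  52  48  49  44  47  47  48  48]
```

```bash
cat >> h.py <<'E'
def trayedges(f,rows,tdeg=2.7,o=None,lr=((170,215),(345,385))):
    o=o or get_obs();M=R.from_rotvec(o['orientation']).as_matrix();g=o['tcp_pos']+.155*M[:,0]
    gr=cv2.imread('pics/'+f,0).astype(float); out=[]
    for r in rows:
        p=gr[r-1:r+2].mean(0); e=np.diff(p); L=lr[0][0]+np.argmax(e[lr[0][0]:lr[0][1]]>40); Rr=lr[1][1]-1-np.argmax((e[lr[1][0]:lr[1][1]]<-40)[::-1])
        z=g[2]-.02
        for _ in range(3): w=plane('wrist',[(L+.5,r),(Rr+.5,r)],z,o); z=g[2]-.02-(g[0]-w[0,0])*np.tan(np.radians(tdeg))
        out.append(w.mean(0)); print(r,L,Rr,w[:,:2].round(4).ravel(),'mid',w.mean(0).round(4),'width %.4f'%np.linalg.norm(w[1]-w[0]))
    out=np.array(out); a=np.polyfit(out[:,0],out[:,1],1); print('tray axis yaw %.2f'%np.degrees(np.arctan(a[0])),'y at grip-0.123 rel grip %.4f'%(np.polyval(a,g[0]-.123)-g[1]),'grip',g.round(4))
E
python3 - <<'E'
from h import *
trayedges('zf.png',(60,90,120,150,180,195))
print(plane('wrist',[(240,210.5),(330,210.5)],get_obs()['tcp_pos'][2]-.155-.02-.0013).round(4))
E
```

```text
60 195 370 [ 0.5699 -0.0701  0.5722  0.0109] mid [ 0.5711 -0.0296  0.1284] width 0.0810
90 197 368 [ 0.5831 -0.0704  0.5853  0.0104] mid [ 0.5842 -0.03    0.1291] width 0.0808
120 200 365 [ 0.5969 -0.0702  0.599   0.0096] mid [ 0.5979 -0.0303  0.1297] width 0.0798
150 202 363 [ 0.6112 -0.0706  0.6133  0.0092] mid [ 0.6122 -0.0307  0.1304] width 0.0798
180 204 360 [ 0.6262 -0.071   0.6283  0.0083] mid [ 0.6273 -0.0314  0.1311] width 0.0793
195 205 359 [ 0.634  -0.0712  0.6361  0.0081] mid [ 0.6351 -0.0316  0.1315] width 0.0794
tray axis yaw -1.77 y at grip-0.123 rel grip 0.0033 grip [ 0.6765 -0.0323  0.1535]
[[ 0.6427 -0.0539  0.1322]
 [ 0.6439 -0.007   0.1322]]
```

Clean measurement: tray yaw −1.8°, its centre 128 mm behind the grasp point and +3.3 mm in y. So the grip target for the cradle is (0.650, 0.227).

{"method": "servo_tool", "body": {"motion": [[0,0.002,0.015,0,1],[0,0.006,0.045,0,1],[0,0.012,0.085,0,1],[0,0.018,0.13,0,1],[0,0.024,0.175,0,1],[0,0.03,0.215,0,1],[0,0.033,0.245,0,1],[0,0.034,0.255,0,1]]}}

```text
clock: 62.05
tcp_pos: [0.648, 0.231, 0.3058]
orientation: [-1.193, 1.225, 1.198]
contact_force: [0.2, 0.6, -1.8]
grip_width: 0.0105
```

{"method": "servo_tool", "body": {"motion": [[0,0,0,0,1],[0,0,0,0,1],[0.01,0,0,0,1],[0.02,0,0,0,1],[0.025,0,0,0,1],[0.025,0,0,0,1]]}}

```text
clock: 62.65
tcp_pos: [0.6475, 0.23, 0.2792]
orientation: [-1.192, 1.228, 1.198]
contact_force: [-0.4, -0.5, -2.1]
grip_width: 0.0101
```

```bash
python3 - <<'E'
from h import *
go(.6502,.2271,.098,88.4); save('wrist','zg.png')
g=cv2.imread('pics/zg.png',0).astype(float)
o=get_obs()
for r in (60,120,180):
    e=np.diff(g[r-1:r+2].mean(0)); i=np.where(abs(e)>20)[0]; print(r,[(int(k),int(e[k])) for k in i])
p=plane('wrist',[(0,0)],.05)
print(g[195:260,235].astype(int))
E
```

```text
t 62.6 grasp [0.6461 0.2294 0.1242] jaw 88.8 w 0.0101 F [-0.4 -0.5 -2.1] q7 1.25 -> shift [ 0.0262 -0.0043 -0.0022] turn 0.4 rows 1
60 [(160, 188), (202, -103), (211, 42), (212, 45), (309, -104), (357, -47), (363, 34), (419, -67), (420, 24), (461, 75), (501, -45), (519, 29), (528, 64), (531, -133), (532, -70)]
120 [(165, 65), (166, 106), (206, -149), (212, 23), (216, 34), (217, 69), (316, -95), (353, -25), (359, 21), (411, -44), (412, -33), (454, -28), (501, 59), (502, 44), (516, 76), (518, -32), (519, -106), (520, -67)]
180 [(171, 47), (172, 122), (197, -67), (204, 29), (205, 25), (210, -55), (211, -61), (218, 70), (219, 30), (304, -69), (305, -29), (349, -38), (354, 23), (360, 22), (403, -43), (404, -38), (405, 21), (470, 69), (502, 57), (503, 33), (505, -88), (506, -111)]
[212 214 223 163 111 109 112 113 111 102 164 205 208 206 204 214 226 229
 226 232 233 234 233 233 233 233 234 233 233 234 233 233 233 233 233 232
 233 233 233 233 233 232 233 233 233 233 232 232 233 232 232 233 232 233
 228 223 223 146  74  66  68  67  71  70  67]
```

```bash
python3 - <<'E'
from h import *
np.set_printoptions(precision=4,suppress=True)
o=get_obs()
p=plane('wrist',[(161,60),(532,60),(166.3,120),(519.5,120),(172,180),(506,180),(235,252)],.05,o); m=(p[0:6:2]+p[1:6:2])/2
print(m[:,:2],'width',np.linalg.norm(p[1:6:2]-p[0:6:2],axis=1),'end x',p[6])
a=np.polyfit(m[:,0],m[:,1],1); yaw=np.arctan(a[0]); cx=p[6,0]-.145; print('yaw %.2f'%np.degrees(yaw),'centre',cx,np.polyval(a,cx),'cradle (offset -.043)',cx+.043*np.sin(yaw),np.polyval(a,cx)-.043)
M=R.from_rotvec(o['orientation']).as_matrix();g=o['tcp_pos']+.155*M[:,0]; print('tray now',g[0]-.1282,g[1]+.0033)
# same for the seated tray in w.png not available; recess edge at row 180
print('recess left edge row180',plane('wrist',[(197.5,180)],.05,o),'guide y-range expected -0.045..')
E
```

```text
[[0.5321 0.2735]
 [0.5688 0.2723]
 [0.6094 0.2709]] width [0.2348 0.2348 0.2351] end x [0.6632 0.1934 0.05  ]
yaw -1.92 centre 0.5181956164601499 0.2739839095588752 cradle (offset -.043) 0.516752646747739 0.2309839095588752
tray now 0.5183777046799967 0.23314029470603917
recess left edge row180 [[0.6077 0.1713 0.05  ]] guide y-range expected -0.045..
```

{"method": "servo_tool", "body": {"motion": [[0.0,-0.003,-0.002,0.2,1],[0.005,-0.003,-0.002,0.2,1],[0.01,-0.003,-0.002,0.2,1],[0.015,-0.003,-0.002,0.2,1],[0.019,-0.003,-0.002,0.2,1],[0.022,-0.003,-0.002,0.2,1],[0.022,-0.003,-0.002,0.2,1]]}}

```text
clock: 63.4
tcp_pos: [0.6503, 0.2282, 0.2574]
orientation: [-1.189, 1.229, 1.196]
contact_force: [-0.2, 0.1, -0.3]
grip_width: 0.0101
```

```bash
python3 - <<'E'
from h import *
go(.6492,.2277,.098,88.6)
E
```

```text
t 63.4 grasp [0.649  0.2277 0.1024] jaw 88.6 w 0.0101 F [-0.2  0.1 -0.3] q7 1.25 -> shift [ 0.0044 -0.0002  0.    ] turn -0.0 rows 1
```

{"method": "servo_tool", "body": {"motion": [[0.002,0,0,0,1],[0.004,0,0,0,1],[0.004,0,0,0,1]]}}

```text
clock: 63.7
tcp_pos: [0.6506, 0.2282, 0.2541]
orientation: [-1.189, 1.229, 1.195]
contact_force: [-0.3, -0.9, 3.2]
grip_width: 0.0105
```

```bash
python3 - <<'E'
from h import *
go(.6492,.2277,.098,88.6)
E
```

```text
t 63.7 grasp [0.6493 0.2278 0.0991] jaw 88.6 w 0.0105 F [-0.3 -0.9  3.2] q7 1.25 -> shift [ 0.0011  0.0001 -0.0001] turn -0.0 rows 1
```

{"method": "servo_tool", "body": {"motion": [[0.001,0,0,0,1],[0.0015,0,0,0,1],[0.0015,0,0,0,1]]}}

```text
clock: 64.0
tcp_pos: [0.6508, 0.2281, 0.2538]
orientation: [-1.189, 1.228, 1.195]
contact_force: [-2.5, -2.0, 8.6]
grip_width: 0.0101
```

{"method": "servo_tool", "body": {"motion": [[0,0,0,0,0.3],[0,0,0,0,-0.2],[0,0,0,0,-0.2],[0,0,0,0,-0.2],[-0.02,0,0,0,-0.2],[-0.06,0,0,0,-0.2],[-0.1,0,0,0,-0.2],[-0.1,0,0,0,-0.2]]}}

```text
clock: 64.8
tcp_pos: [0.6536, 0.2286, 0.3604]
orientation: [-1.19, 1.218, 1.19]
contact_force: [0.8, 0.3, -0.1]
grip_width: 0.0513
```

```bash
python3 - <<'E'
from h import *
np.set_printoptions(precision=4,suppress=True)
go(.6492,.2277,.098,88.6); o=get_obs()
b=save('side','zh.png').astype(int); u=cv2.imread('pics/k1.png')[:,:,::-1].astype(int)
d=np.abs(b-u).max(2); print('diff to first seated empty view: tray ROI mean %.2f, >40: %d px'%(d[160:225,190:275].mean(),(d[160:225,190:275]>40).sum()))
print(np.array(np.where(d[150:225,185:285]>40)).T[:40]+[150,185])
w=save('wrist','zi.png')
g=cv2.cvtColor(w,cv2.COLOR_RGB2GRAY)
q=proj('wrist',[[.635,.2225,.112],[.635,.2345,.112],[.655,.2225,.112],[.655,.2345,.112],[.6625,.2285,.112]],o);print(q.round(0))
r=int(q[2,1]);print(r,g[r-1:r+2,255:310].mean(0).astype(int)); print(int(q[4,1]),g[int(q[4,1])-15:int(q[4,1])+15,int(q[4,0])])
E
```

```text
t 64.8 grasp [0.6539 0.2289 0.2054] jaw 88.5 w 0.0513 F [ 0.8  0.3 -0.1] q7 1.24 -> shift [ 0.1074  0.0049 -0.0015] turn -0.1 rows 3
diff to first seated empty view: tray ROI mean 7.85, >40: 342 px
[[150 235]
 [154 231]
 [154 274]
 [155 274]
 [157 263]
 [157 264]
 [157 265]
 [157 266]
 [158 263]
 [158 264]
 [158 265]
 [158 266]
 [158 267]
 [159 263]
 [159 264]
 [159 265]
 [159 266]
 [164 219]
 [164 220]
 [164 221]
 [166 255]
 [167 219]
 [168 217]
 [168 218]
 [168 219]
 [168 253]
 [169 216]
 [169 217]
 [169 252]
 [169 253]
 [170 215]
 [170 216]
 [170 217]
 [170 251]
 [170 275]
 [171 214]
 [171 215]
 [171 216]
 [171 250]
 [171 274]]
[[274. 198.]
 [289. 197.]
 [275. 222.]
 [290. 222.]
 [282. 231.]]
222 [ 72  72  72  72  71  71  71  70  71  70  70  70  68  69  70  70  68  69
  65  77  98 104 104 102 103 103 102 101 103 102 101 103 100 101  76  59
  61  60  59  61  61  59  57  60  59  58  58  59  58  57  57  58  55  55
  54]
230 [105 105 105 103 103 104 102 103 100 100 100 101 101 102 100  99 101 104
  92  61  54  53  56  54  53  50  55  51  53  48]
```

{"method": "servo_tool", "body": {"motion": [[-0.05,0,0.03,0,-0.2],[-0.05,0.03,0.08,0,-0.2],[-0.05,0.06,0.13,0,-0.2],[-0.05,0.09,0.18,0,-0.2],[-0.05,0.12,0.23,0,-0.2],[-0.05,0.15,0.28,0,-0.2],[-0.05,0.18,0.32,0,-0.2],[-0.05,0.18,0.32,0,-0.2]]}}

```text
clock: 65.7
tcp_pos: [0.478, 0.5548, 0.4033]
orientation: [-1.19, 1.229, 1.196]
contact_force: [1.0, -0.2, 0.1]
grip_width: 0.0513
```

```bash
python3 - <<'E'
from h import *
np.set_printoptions(precision=3,suppress=True)
b=save('side','zj.png');t=save('top','zk.png')
B=cv2.cvtColor(b,cv2.COLOR_RGB2GRAY);U=cv2.imread('pics/p.png',0);A0=cv2.imread('pics/b.png',0)
def ecc(x0,x1,y0,y1,r=U,n=''):
    try: c,w=cv2.findTransformECC(r[y0:y1,x0:x1],B[y0:y1,x0:x1],np.eye(2,3,dtype=np.float32),cv2.MOTION_TRANSLATION,(3,200,1e-5),None,3); print(n,'cc %.3f shift'%c,w[:,2])
    except Exception as e: print(n,e)
ecc(258,282,148,178,n='fin'); ecc(192,232,192,222,n='lip'); ecc(235,275,160,205,n='+x end'); ecc(170,230,215,245,n='scale')
S=t[228:308,385:475]; hsv=S.max(2)
g=cv2.cvtColor(S,cv2.COLOR_RGB2GRAY)
c=cv2.HoughCircles(cv2.resize(g,None,fx=4,fy=4,interpolation=2),cv2.HOUGH_GRADIENT,1,28,param1=100,param2=14,minRadius=15,maxRadius=26)
if c is not None:
    P=c[0][:,:2]/4+[385,228]; print(np.c_[P,plane('top',P,.026)[:,:2]])
k,_,s,q=cv2.connectedComponentsWithStats(cv2.inRange(g,200,255)); print([((q[i]+[385,228]).round(0).tolist(),int(s[i,4])) for i in range(1,k) if s[i,4]>4])
# bystanders: difference to the start in the top view
a=cv2.imread('pics/a.png',0).astype(int);T=cv2.cvtColor(t,cv2.COLOR_RGB2GRAY).astype(int)
for n,(x0,x1,y0,y1) in dict(jar=(310,340,125,155),beaker=(252,282,124,155),case=(110,150,178,215),bench_cans=(360,450,180,225)).items(): print(n,(abs(a-T)[y0:y1,x0:x1]>30).sum())
E
```

```text
fin cc 0.983 shift [-0.352 -0.205]
lip cc 0.808 shift [-0.319 -0.2  ]
+x end cc 0.914 shift [-0.331 -0.007]
scale cc 1.000 shift [-0.004 -0.006]
[[429.625 270.125   0.4    -0.336]
 [418.125 271.875   0.396  -0.303]
 [420.375 261.875   0.424  -0.311]
 [428.125 284.625   0.359  -0.33 ]]
[([422.0, 262.0], 22), ([430.0, 267.0], 16), ([420.0, 274.0], 11), ([430.0, 274.0], 6), ([426.0, 285.0], 69), ([436.0, 284.0], 46)]
jar 0
beaker 0
case 0
bench_cans 506
```

The tray's fin and lip match the earlier seated view to within 0.4 px (about 1 mm), and the bystanders are unchanged. Confirming the fifth canister numerically.

```bash
python3 - <<'E'
from h import *
t=cv2.imread('pics/zk.png',0).astype(int); a=cv2.imread('pics/a.png',0).astype(int); s=cv2.imread('pics/zj.png',0).astype(int); b0=cv2.imread('pics/b.png',0).astype(int)
print('top bin'); 
for r in range(256,294): print(' '.join('%3d'%v for v in t[r,412:444]))
n,_,st,c=cv2.connectedComponentsWithStats(((t-a)>50).astype(np.uint8)); print('new bright top',[(c[i].round(0).tolist(),int(st[i,4])) for i in range(1,n) if st[i,4]>8])
print('tray interior top std',t[200:268,215:243].std(), t[200:268:6,214:244:3])
E
```

```text
top bin
161 161 160 161 160 159 160 161 163 163 163 161 161 160 160 160 160 160 160 160 160 160 160 160 160 160 160 160 160 159 160 159
161 161 161 160 159 121 130 168 235 234 227 190 165 161 159 161 161 160 160 160 160 160 160 160 160 159 160 159 159 160 160 159
161 161 122  86  92 136 230 225 177 161 179 223 213 171 160 160 160 160 161 161 160 160 161 161 160 160 160 159 159 160 160 160
161 161 122  89 111 189 181 160 161 161 160 161 222 184 161 160 160 160 160 160 160 160 160 161 160 160 160 160 160 159 160 160
161 123  86  90 156 165 160 161 161 160 161 160 154 202 172 161 160 160 159 160 160 160 160 161 160 160 160 159 160 160 159 160
161 123  89  92 210 193 159 161 161 161 161 160 161 222 180 160 160 161 161 160 161 160 160 160 160 160 160 160 160 159 159 159
161 123  89  92 167 169 159 161 161 160 161 160 163 222 180 160 160 161 160 160 160 161 160 160 161 160 160 160 160 160 160 159
161 123  89  92 134 157 161 161 160 161 161 160 185 220 177 160 161 160 160 160 161 160 161 160 161 161 160 160 160 160 160 160
161 124  89  92  92 212 199 169 162 162 164 168 224 189 161 158 162 
[... 4045 characters left out ...]
, 66), ([436.0, 284.0], 41), ([71.0, 323.0], 2986), ([148.0, 375.0], 3858), ([235.0, 408.0], 1011), ([319.0, 417.0], 12), ([345.0, 418.0], 9)]
tray interior top std 18.842500803312824 [[179 213 210 214 210 212 211 212 210 155]
 [180 215 213 216 211 214 213 215 211 156]
 [208 213 213 217 214 214 214 218 213 157]
 [208 211 213 216 215 216 216 219 215 153]
 [204 209 213 214 214 217 216 218 215 168]
 [202 207 211 211 212 214 214 217 214 145]
 [203 207 209 210 209 212 211 215 211 143]
 [201 208 211 210 209 211 210 213 210 145]
 [205 209 213 212 213 213 211 214 212 131]
 [208 213 217 216 217 215 213 215 215 166]
 [213 216 218 217 218 218 216 217 217 130]
 [157 159 158 159 163 164 159 159 159 157]]
```

The bin holds five: three upright, one upside down and one on its side. The tray floor is uniformly bare. Handing in.

```bash
python3 -c "
from h import *
print(get_obs()['contact_force']); print(hand_in())"
```

```text
[-0.00879448  0.22421709 -0.40395496]
the job is handed in; nothing more can be done
None
```

The job is handed in after about 66 s of robot time. The hand-in gives no verdict, so everything below rests on my own checks.

**What I did**
1. I set the tray in the cradle, let go of it, and loaded all five canisters.
2. I pressed the key until it bottomed. The force rose to 13.7 N with no further travel.
3. I carried the tray to the bin at about 4° or less of tilt. With its lip over the bin I eased the grip so it swung to about 40° against the rim and emptied.
4. I levelled the empty tray on the bench and set it back in the cradle.

**Last checks**
- **Canisters:** five are in the bin (three upright, one upside down, one on its side). None are on the bench, and the tray floor is bare.
- **Tray:** it matches its earlier seated view to within 0.4 px (about 1 mm) at both fin and lip, and it touched down at rail height.
- **Bystanders:** jar, beaker and case are unchanged in the top view.
- **Robot:** it was clear of everything, with contact force near zero.

**What went wrong or disagreed**
- One canister first came down on the tray's side wall and tilted. I regrasped and reset it. While doing that it was pressed onto the tray floor with 74 N at the wrist, which is under the 120 N limit.
- The top and wrist cameras disagreed by 4–6 mm in y around the scale. I used values between them, then the wrist's.
- I could not read the pin or key joints directly. Their travel is inferred from heights and forces.

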